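Stand the tipped solvent tin back in its row

ROBOT

A 6-joint arm with a two-finger parallel gripper is mounted at the origin on the work surface. World frame = base frame: x ahead of the robot, y to its left, z up, the work surface at z = 0. Lengths are in m, angles in rad, forces in N, time in s.
With the tool pointing down it reaches from about 0.3 to 1 m from the base axis. Payload 5.1 kg.
Tool frame: the origin (TCP) lies at the very end of the fingers, on their centre line; the grasp point (between the pads) lies 19 mm behind it; z points along the fingers, y is the line along which they close (so a half turn about z gives the same grasp; the last joint's range is limited). The gripper opens to 95 mm and grips with 3 to 60 N. Pads are 20 mm wide; open, the fingers measure 119 mm over their backs; the gripper's body (75 mm by 180 mm) begins 59 mm behind the grasp point.
Start: joints at [1.193, 0.124, 1.65, -0, 1.367, -0.083], TCP at [0.189, 0.622, 0.175] pointing down, gripper open.
Joint ranges: [-2.61, 2.61], [-1.02, 2.33], [0.03, 2.71], [-1.35, 4.49], [0.32, 2.68], [-2.91, 2.91]. Speed limits (rad/s): [2.57, 2.57, 3.14, 3.14, 3.14, 3.14].

INTERFACE

Orientations are given as a rotation vector (axis times angle).
In Python, from rig import bot, capture, get_calibration gives the robot as it stands.
- The arm moves only by the tool jog_arm, never from a script. Its argument "series" is a list of rows, each a list of 3 entries, a list of its own where there are three numbers: the turn, a rotation vector about the tool's x, y, z in degrees, then the shift along the tool's x, y, z in mm, then the closure, from -1 (fully open) to 1 (shut). In form: [[[ax, ay, az], [x, y, z], gripper], ...]. A call has 1 to 8 rows; each row is the pose to reach, as a shift and turn from the pose commanded when the call began, along the tool's axes at that moment; what a row does not reach only later rows make up. A row lasts 1/12 s, in which the tool goes at most 41.7 mm and 7.16 degrees, less where a joint would pass 70% of its speed; a pose out of reach is approached as far as the arm can. A call with a gripper value outside its range is refused whole. The fingers move at their own pace and stop on an object; "squeeze" is the grip in N (left out, the last holds). Time passes only in rows, so rows that repeat a pose let the fingers close. It gives the time, the measured TCP pose, the force, the opening and the grip force at its end, in the units of the state.
- bot.state(): the state, without advancing time (a new reading comes with each control period).
- capture(name): name is "scene" or "top" or "wrist"; returns (picture, depth): 384x512x3 uint8, blue, green, red; 384x512 float32, m along the optical axis (not along the pixel's ray), 0 where there is no reading.
- get_calibration(name): a dict with "K" (3x3 intrinsics, pixels), "cam_to_world" (4x4, takes a point from camera to world coordinates). Camera axes: x right, y down, z forward; pixel columns grow to the right and rows downward; lengths in m; the calibration is good to about 2 mm. A picture is of the moment at which its call begins: read the wrist's pose just before it. get_calibration takes no time and is no camera call; for the wrist camera it gives the pose at the moment of the call.
- bot.sign_off(): hands the job in; it is judged then, once.
The state is a dict: "t": time; "joint_positions": joint angles; "dq": joint speeds; "joint_torque": joint torques, N m; "tool_pos": TCP position; "orientation": TCP orientation; "contact_force": force on the tool from outside, world axes, zero at the start; "wrist_torque": the same for the moment, N m; "width": finger opening in m; "finger_force": force on a finger pad.
Only numpy, scipy, OpenCV 4.12 (cv2) and the standard library are available. Lean on these libraries where they do the work, as an engineer would, in place of code of your own. Each camera call takes 0.05 s, during which the arm holds its last target. There are 200 camera calls.

TASK

One square solvent tin has tipped out of the little wooden tray and lies on the bench beside its low wall. Stand it upright, cap up, on the tray's floor between the two things standing there, and close it up flush against the other square tin, face to face with no gap. Leave the standing tin, the round can, the hammer and the tape measure where they are.

Things in the scene. Friction and masses are not known exactly. Their poses are not given: they have to be found in the camera images.
- tin: Tipped square metal tin, pale label band, black cap. Body 54 x 54 x 130 mm, 146 with the 30 mm wide cap; 0.25-0.5 kg; tips if dragged by its top. Origin: centre of its bottom; z from bottom to cap; x, y square to its sides. Starts lying on a side face on the bench (z = 0) beyond the tray (+x side), bottom towards the tray, cap pointing away from the robot, give or take 35 degrees.
- standing_tin: A tin of the same shape and size, about 0.5 kg, standing on the tray's floor at one end of the lane (left or right, it varies), faces parallel to the tray's sides, within about 3 mm of the tray's end wall. Origin: centre of its bottom; z up to the cap; x and y are the tray's x and y.
- round_can: plain round metal can, 54 mm in diameter, 120 mm high, about 0.5 kg, standing on the tray's floor at the other end of the lane from the standing tin, within about 3 mm of the end wall. Origin: centre of its bottom, z up.
- tray: Dark wooden tray fixed to the bench: a lane with a flat floor 12 mm above the bench, inside 268 mm long (its y) and 72 mm wide (its x). Walls 10 mm thick; the far side (+x) rises 10 mm above the floor, robot's side and ends 30 mm. Origin: centre of its underside; x across the lane, away from the robot, y along it, z up. Yaw within 12 degrees. About 155 mm of lane is free.
- hammer: hammer lying on the bench to the right (-y) of the tray, about 280 mm long; to be left alone. Origin at the underside, near the middle.
- tape_measure: dark tape measure, 75 x 40 x 70 mm high, on the bench to the left (+y) of the tray; to be left alone. Origin: centre of its underside.
Mind the look-alikes: they are no part of the job. Leave any green or yellow look-alike of the standing_tin alone.

How it is judged:
By the outcome, as a careful person would: the job done as asked, in the order asked, and still so for the second after the job is handed in, with the robot touching nothing.
It also fails if it takes over 54 s, if anything falls off the work surface, if the arm or the gripper's body presses on something with over 40 N, if the wrist force passes 120 N, or if a joint passes its speed limit or range.

## Working session

There is one attempt and no reset: what is moved stays moved. The work goes in short steps, Python scripts to look and compute and a tool call to move; the robot and the scene stay as the last step left them, time stands still between calls to the robot, and variables do not carry over. Pictures are saved under pics/ and viewed, at most 10 in all, crops included, and the job is handed in when it is done.

Besides the shell and the picture viewer there is one more tool, called in YAML: its name, and indented under it one key for each argument. jog_arm: Moves the arm, as the interface text tells. Its arguments: {"type":"object","properties":{"series":{"type":"array"},"squeeze":{"type":"number"}},"required":["series"]}

```bash
ls; mkdir -p pics; python3 - <<'E'
from rig import bot,capture,get_calibration
import cv2,numpy as np
s=bot.state();print(s)
for n in ("scene","top"):
    p,d=capture(n);np.savez(f"{n}0.npz",p=p,d=d,**get_calibration(n));cv2.imwrite(f"pics/{n}0.png",p)
    c=get_calibration(n);print(n,c["K"],c["cam_to_world"])
a=cv2.imread("pics/scene0.png");b=cv2.imread("pics/top0.png")
E
```

```text
pics
{'t': 0.0, 'joint_positions': array([ 1.19338275e+00,  1.24515352e-01,  1.65169860e+00,  5.55288517e-06,
        1.36747657e+00, -8.25921113e-02]), 'dq': array([-8.01513794e-04,  1.41130413e-03, -3.97857337e-04,  8.77354754e-05,
        2.28464387e-04,  1.23698061e-03]), 'joint_torque': array([-1.80940392e-04, -4.17593765e+01, -3.59936678e+01,  7.74944667e-02,
        4.90228564e-02, -1.91438644e-04]), 'tool_pos': array([0.18862015, 0.62126535, 0.17386596]), 'orientation': array([-0.46135958, -3.10704093,  0.00320611]), 'contact_force': array([ 0.14788431, -0.8454378 ,  0.44456672]), 'wrist_torque': array([-0.022367  , -0.00446266, -0.03744414]), 'finger_force': 0.0, 'width': 0.09466637417515661}
scene [[462.37622558   0.         256.43409818]
 [  0.         462.37622558 189.65247321]
 [  0.           0.           1.        ]] [[-8.39556326e-01  3.09798086e-01 -4.46285022e-01  1.17248850e+00]
 [ 5.43272652e-01  4.78732571e-01 -6.89688300e-01  1.00170124e+00]
 [-1.29392242e-05 -8.21486623e-01 -5.70227786e-01  8.94491740e-01]
 [ 0.00000000e+00  0.00000000e+00  0.00000000e+00  1.00000000e+00]]
top [[387.35651399   0.         255.47912905]
 [  0.         387.35651399 193.65917022]
 [  0.           0.           1.        ]] [[ 0.01251271 -0.98229197  0.18693827  0.32791917]
 [-0.99957271 -0.0073488   0.02829115 -0.01392616]
 [-0.0264164  -0.18721239 -0.9819642   1.17799483]
 [ 0.          0.          0.          1.        ]]
```

View pics/top0.png

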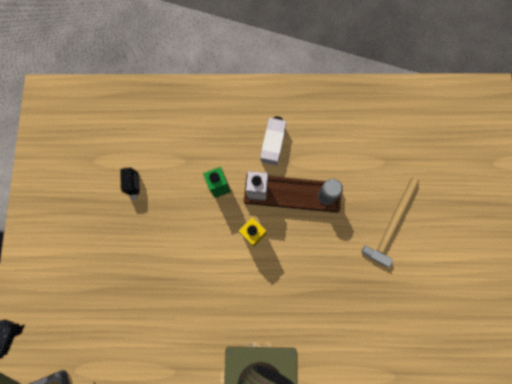

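View pics/scene0.png

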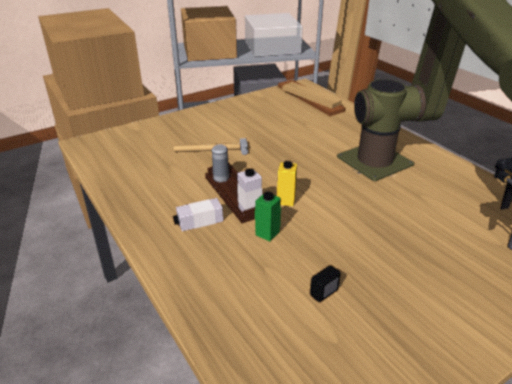

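Top view: the tipped white tin is at (273,140), with its cap at (278,118). The standing tin is at (257,185), the round can at (331,190), and the tray lies between them. Could be taken for the tipped tin: standing white tin (257,185), green (216,181), yellow (253,231), all upright. My choice is the white lying one at (273,140).

```bash
cat > h.py <<'E'
import numpy as np,cv2
def cloud(d,K,T):
    v,u=np.mgrid[:d.shape[0],:d.shape[1]]
    P=np.stack([(u-K[0,2])/K[0,0]*d,(v-K[1,2])/K[1,1]*d,d],-1)
    return P@T[:3,:3].T+T[:3,3]
def rect(P):
    P=np.asarray(P,np.float32)[:,:2]*1000
    return cv2.minAreaRect(P)
def load(f):
    z=np.load(f);return z["p"],z["d"],z["K"],z["cam_to_world"]
E
python3 - <<'E'
from h import *
rois={"scene":dict(tin=(170,195,225,232),st=(234,165,264,215),can=(208,142,232,184)),
"top":dict(tin=(256,110,292,166),st=(243,168,270,202),can=(318,176,345,204))}
for n in rois:
    p,d,K,T=load(n+"0.npz");W=cloud(d,K,T);hsv=cv2.cvtColor(p,cv2.COLOR_BGR2HSV)
    for k,(a,b,c,e) in rois[n].items():
        w=W[b:e,a:c].reshape(-1,3);h=hsv[b:e,a:c].reshape(-1,3)
        m=(h[:,1]<70)&(w[:,2]>.02)
        if k=="tin":
            m&=(h[:,2]>90)
            print(n,k,"z pct",np.percentile(w[m,2],[5,50,95]))
            t=m&(w[:,2]>.045);print(rect(w[t]),w[t].mean(0),t.sum())
            cp=(h[:,2]<70)&(w[:,2]>.012)&(w[:,2]<.06)&(w[:,0]>.55);print(" cap",w[cp].mean(0),cp.sum())
        else:
            for lo,hi in ((.105,.15),(.15,.17)):
                t=(w[:,2]>lo)&(w[:,2]<hi)
                if t.sum()>5:print(n,k,lo,rect(w[t]),np.median(w[t],0),t.sum())
    # tray: dark brown
    m=(hsv[...,0]<15)&(hsv[...,1]>120)&(hsv[...,2]<110)&(W[...,0]>.3)&(W[...,0]<.7)&(abs(W[...,1])<.3)&(W[...,2]>.004)&(W[...,2]<.06)
    m=cv2.morphologyEx(m.astype(np.uint8),cv2.MORPH_OPEN,np.ones((2,2)))>0
    print(n,"tray",m.sum(),rect(W[m]),np.percentile(W[m][:,2],[5,50,95]))
    wl=m&(W[...,2]>.034);print(" walls",wl.sum(),rect(W[wl]))
p=cv2.imread("pics/scene0.png");t=cv2.imread("pics/top0.png")
cv2.imwrite("pics/crop0.png",np.hstack([cv2.resize(p[130:250,160:310],(450,360),interpolation=2),cv2.resize(t[105:225,235:351],(348,360),interpolation=2)]))
E
```

```text
scene tin z pct [0.02376227 0.05284937 0.05783258]
((904.383544921875, 479.6365966796875), (1166.0780029296875, 134.12185668945312), 69.37867736816406) [ 0.72100564 -0.01139299  0.06699719] 584
 cap [ 0.73870235 -0.04926469  0.03066313] 43
scene st 0.105 ((567.9489135742188, 66.11224365234375), (159.068115234375, 60.27011489868164), 81.5843734741211) [0.579715   0.0391827  0.12997687] 472
scene st 0.15 ((558.6439819335938, 14.976652145385742), (32.621952056884766, 26.914758682250977), 57.38209533691406) [0.56104877 0.01940926 0.15732266] 65
scene can 0.105 ((547.821533203125, -190.5187530517578), (50.83522415161133, 49.90839767456055), 2.676340341567993) [ 0.55222508 -0.18046183  0.12758426] 198
scene tray 794 ((813.45166015625, 410.1391296386719), (1377.3153076171875, 135.70248413085938), 64.37217712402344) [0.00768037 0.01533447 0.03766394]
 walls 59 ((813.0506591796875, 410.74285888671875), (1377.41162109375, 128.24456787109375), 64.01004791259766)
top tin z pct [0.04851483 0.05443279 0.05805066]
((554.19970703125, -11.889228820800781), (61.38467788696289, 448.3972473144531), 82.72052764892578) [ 0.70916049 -0.03199412  0.05594108] 749
 cap [ 0.7846537  -0.04951354  0.04251568] 4
top st 0.105 ((559.680908203125, 14.070077896118164), (53.86785888671875, 54.62309265136719), 85.33744812011719) [0.54985213 0.0145916  0.14148159] 328
top st 0.15 ((560.241943359375, 14.549476623535156), (28.85232162475586, 27.093036651611328), 1.3959697484970093) [0.55927942 0.0144455  0.15769071] 95
top can 0.105 ((545.6775512695312, -195.7205352783203), (52.06512451171875, 53.799903869628906), 0.2671676278114319) [ 0.54409838 -0.19373746  0.13118788] 326
top tray 1727 ((500.95428466796875, -66.92135620117188), (210.23643493652344, 294.6170654296875), 37.460472106933594) [0.0085234  0.01361958 0.04383317]
 walls 356 ((471.57000732421875, -108.645263671875), (213.814208984375, 269.6527404785156), 18.18855857849121)
```

View pics/crop0.png

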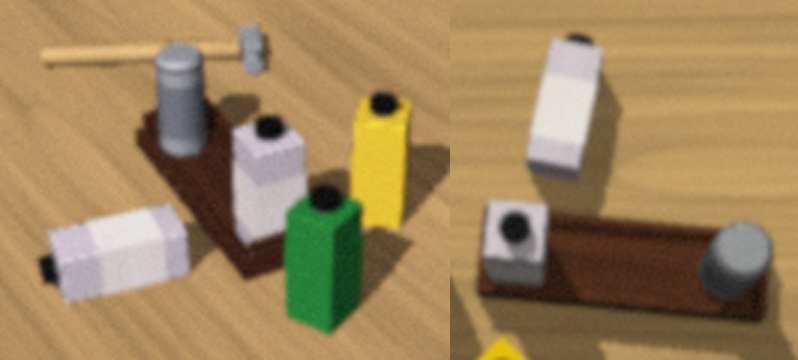

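The crop confirms the choice: the only white tin lying down, at crop-left (120,250) and crop-right (565,110), with its cap away from the robot. Next I refine the poses.

```bash
cat >> h.py <<'E'
from scipy.spatial.transform import Rotation as R
def frame(z,y):
    z=np.array(z,float);z/=np.linalg.norm(z);y=np.array(y,float);y-=z*(y@z);y/=np.linalg.norm(y)
    return R.from_matrix(np.stack([np.cross(y,z),y,z],1))
def rel(p,Rt,p0,R0):
    "turn(deg), shift(mm) in tool axes from pose 0 to the target"
    return np.round((R0.inv()*Rt).as_rotvec()*57.29578,1),np.round(R0.inv().apply(np.array(p)-p0)*1000,1)
E
python3 - <<'E'
from h import *
p,d,K,T=load("top0.npz");W=cloud(d,K,T);hsv=cv2.cvtColor(p,cv2.COLOR_BGR2HSV);X,Y,Z=np.moveaxis(W,-1,0);H,S,V=np.moveaxis(hsv,-1,0)
def comp(m,seed):
    n,l=cv2.connectedComponents(m.astype(np.uint8));return l==l[seed[1],seed[0]]
m=comp((S<60)&(V>120)&(Z>.046)&(Z<.064)&(d>0),(273,140));print("tin top",rect(W[m]),m.sum(),Z[m].mean())
c=(V<60)&(X>.74)&(X<.85)&(abs(Y+.05)<.06);print("cap",c.sum(),[(W[c]).mean(0)])
hand=(S<120)&(V>90)
m=comp((H<12)&(S>110)&(V<105)&(d>0),(295,195));print("tray",m.sum(),rect(W[m]),np.percentile(Z[m],[5,50,95]))
for lo,hi in((.034,.05),(.016,.028),(.005,.016)):
    q=m&(Z>lo)&(Z<hi);print(lo,q.sum(),rect(W[q]))
y=(H>20)&(H<32)&(S>150)&(Z>.1);print("yellow",rect(W[y]))
y=(H>50)&(H<80)&(S>150)&(Z>.1);print("green",rect(W[y]))
hm=(X>.2)&(X<.75)&(Y<-.25)&(Y>-.5)&(Z>.012);print("hammer",hm.sum(),rect(W[hm]),Z[hm].max())
print("edge x",W[78,270],W[70,270])
E
```

```text
tin top ((711.5213623046875, -32.14075469970703), (54.81773376464844, 129.90478515625), 78.23970794677734) 740 0.05451795062968733
cap 1 [array([ 0.78489774, -0.05121182,  0.03783733])]
tray 1338 ((549.3286743164062, -114.61516571044922), (233.10894775390625, 89.23440551757812), 84.40650177001953) [0.00875305 0.01338724 0.04336538]
0.034 243 ((509.65777587890625, -112.16192626953125), (30.929672241210938, 234.0782012939453), 1.2589716911315918)
0.016 151 ((549.623779296875, -111.69599914550781), (227.3480682373047, 87.55400848388672), 84.99235534667969)
0.005 933 ((557.0738525390625, -120.5301742553711), (209.7982177734375, 73.92462158203125), 84.81866455078125)
yellow ((263.5952453613281, 259.3285217285156), (137.53497314453125, 630.8070678710938), 27.42599868774414)
green ((383.708984375, 316.2886962890625), (297.7169494628906, 599.9849853515625), 16.801382064819336)
hammer 1012 ((479.148681640625, -396.69842529296875), (87.10137939453125, 281.0679626464844), 62.243896484375) 0.03186850292218968
edge x [ 0.32791917 -0.01392616  1.17799483] [ 1.37294758 -0.02818112 -0.74769869]
```

```bash
cat > go.py <<'E'
import sys
from h import *
from rig import bot
def show(*targets):
    s=bot.state();p=s["tool_pos"];R0=R.from_rotvec(s["orientation"])
    print("t %.2f"%s["t"],p.round(4),"F",s["contact_force"].round(1),"w %.4f"%s["width"],"f %.1f"%s["finger_force"],"q",s["joint_positions"].round(2))
    print("tool axes",R0.as_matrix().T.round(3).tolist())
    for P,Rt in targets:print("->",*map(list,rel(P,Rt,p,R0)))
    return s
th=np.deg2rad(-11.76);a=np.array([np.cos(th),np.sin(th),0]);n=np.array([-np.sin(th),np.cos(th),0])
def lying(back,tilt=25,s=.013):
    t=np.deg2rad(tilt);z=-np.sin(t)*a-np.cos(t)*np.array([0,0,1])
    g=np.array([.7115,-.0321,.030])+s*a
    return g+z*(.019-back),frame(z,n)
E
python3 -c "
from go import *
show(lying(.20,0),lying(.12),lying(0))"
```

```text
t 0.10 [0.1886 0.6213 0.174 ] F [-1.1 -0.6 -0.4] w 0.0954 f 0.0 q [ 1.19  0.12  1.65  0.    1.37 -0.08]
tool axes [[-0.957, 0.291, 0.0], [0.291, 0.957, -0.002], [-0.001, -0.002, -1.0]]
-> [np.float64(-0.1), np.float64(-0.0), np.float64(-5.1)] [np.float64(-703.1), np.float64(-472.2), np.float64(-36.2)]
-> [np.float64(1.0), np.float64(25.0), np.float64(-5.1)] [np.float64(-745.6), np.float64(-468.2), np.float64(53.2)]
-> [np.float64(1.0), np.float64(25.0), np.float64(-5.1)] [np.float64(-695.1), np.float64(-472.6), np.float64(162.0)]
```

jog_arm:
  series:
    - [[0, 0, 0], [-30, -20, -30], -1]
    - [[0, 0, 0], [-60, -40, -50], -1]
    - [[0, 0, 0], [-92, -62, -70], -1]
    - [[0, 0, -2], [-124, -84, -90], -1]
    - [[0, 0, -4], [-157, -106, -100], -1]
    - [[0, 0, -5], [-190, -128, -100], -1]
    - [[0, 0, -5], [-223, -150, -100], -1]
    - [[0, 0, -5], [-256, -172, -100], -1]
  squeeze: 25

```text
t: 0.77
tool_pos: [0.3837, 0.3825, 0.2754]
orientation: [0.325, 3.124, 0.001]
contact_force: [1.1, 0.1, -0.2]
width: 0.0952
finger_force: 0.0
```

```bash
python3 -c "
from go import *
show(lying(.20,0),lying(.12))"
```

```text
t 0.77 [0.3837 0.3825 0.2754] F [ 1.1  0.1 -0.2] w 0.0952 f 0.0 q [ 0.68 -0.16  1.76 -0.    1.54 -0.68]
tool axes [[-0.979, 0.206, -0.0], [0.206, 0.979, 0.001], [0.001, 0.0, -1.0]]
-> [np.float64(0.0), np.float64(0.0), np.float64(-0.1)] [np.float64(-419.0), np.float64(-338.4), np.float64(64.4)]
-> [np.float64(0.1), np.float64(25.0), np.float64(-0.1)] [np.float64(-461.6), np.float64(-338.4), np.float64(153.9)]
```

jog_arm:
  series:
    - [[0, 0, 0], [-33, -24, 0], -1]
    - [[0, 0, 0], [-66, -48, 0], -1]
    - [[0, 0, 0], [-99, -72, 0], -1]
    - [[0, 0, 0], [-132, -97, 0], -1]
    - [[0, 0, 0], [-165, -121, 0], -1]
    - [[0, 0, 0], [-198, -145, 0], -1]
    - [[0, 0, 0], [-231, -169, 0], -1]
    - [[0, 0, 0], [-264, -194, 0], -1]

```text
t: 1.43
tool_pos: [0.6021, 0.1381, 0.2746]
orientation: [-0.326, -3.124, -0.0]
contact_force: [0.7, 0.3, 0.5]
width: 0.0951
finger_force: 0.0
```

jog_arm:
  series:
    - [[0, 3, 0], [-25, -20, 10], -1]
    - [[0, 7, 0], [-50, -40, 25], -1]
    - [[0, 11, 0], [-75, -60, 45], -1]
    - [[0, 15, 0], [-100, -80, 65], -1]
    - [[0, 19, 0], [-125, -100, 85], -1]
    - [[0, 23, 0], [-150, -120, 105], -1]
    - [[0, 25, 0], [-175, -135, 125], -1]
    - [[0, 25, 0], [-197, -145, 150], -1]

```text
t: 2.1
tool_pos: [0.7653, -0.0455, 0.1216]
orientation: [-0.283, -2.689, -0.062]
contact_force: [1.0, -0.2, 0.0]
width: 0.0947
finger_force: 0.0
```

```bash
python3 -c "
from go import *
show(lying(.12),lying(.05),lying(0))"
```

```text
t 2.10 [ 0.7653 -0.0455  0.1216] F [ 1.  -0.2  0. ] w 0.0947 f 0.0 q [-0.14  0.74  0.98  0.03  1.86 -1.5 ]
tool axes [[-0.885, 0.189, 0.425], [0.208, 0.978, -0.001], [-0.416, 0.088, -0.905]]
-> [np.float64(0.1), np.float64(-0.2), np.float64(-0.3)] [np.float64(-0.2), np.float64(2.2), np.float64(-0.0)]
-> [np.float64(0.1), np.float64(-0.2), np.float64(-0.3)] [np.float64(-0.5), np.float64(2.1), np.float64(70.0)]
-> [np.float64(0.1), np.float64(-0.2), np.float64(-0.3)] [np.float64(-0.6), np.float64(2.0), np.float64(120.0)]
```

jog_arm:
  series:
    - [[0, 0, 0], [0, 2, 25], -1]
    - [[0, 0, 0], [0, 2, 50], -1]
    - [[0, 0, 0], [0, 2, 75], -1]
    - [[0, 0, 0], [0, 2, 95], -1]
    - [[0, 0, 0], [0, 2, 110], -1]
    - [[0, 0, 0], [0, 2, 120], -1]
    - [[0, 0, 0], [0, 2, 120], 1]
    - [[0, 0, 0], [0, 2, 120], 1]
  squeeze: 30

```text
t: 2.77
tool_pos: [0.7146, -0.0301, 0.016]
orientation: [-0.28, -2.691, -0.062]
contact_force: [0.4, 0.6, 0.0]
width: 0.0871
finger_force: 0.0
```

jog_arm:
  series:
    - [[0, 0, 0], [0, 0, 0], 1]
    - [[0, 0, 0], [0, 0, 0], 1]
    - [[0, 0, 0], [0, 0, 0], 1]
    - [[0, 0, 0], [0, 0, 0], 1]
    - [[0, 0, 0], [0, 0, 0], 1]

```text
t: 3.18
tool_pos: [0.7155, -0.031, 0.0172]
orientation: [-0.281, -2.694, -0.06]
contact_force: [0.2, -3.7, 2.1]
width: 0.0538
finger_force: 3.6
```

```bash
cat >> go.py <<'E'
ty=np.deg2rad(-5);tx=np.array([np.cos(ty),np.sin(ty),0]);tY=np.array([-np.sin(ty),np.cos(ty),0]);up=np.array([0,0,1.])
def upright(base,tilt=25,s=.078,off=0):
    "tool pose holding the tin upright with bottom centre at base, gripped s above bottom"
    t=np.deg2rad(tilt);z=np.cos(t)*tx-np.sin(t)*up
    return np.array(base)+s*up+z*.019-off*up,frame(z,tY)
E
python3 -c "
from go import *
show(lying(0),upright((.77,-.08,.06)),upright((.77,-.08,.0)))"
```

```text
t 3.18 [ 0.7155 -0.031   0.0172] F [ 0.2 -3.7  2.1] w 0.0538 f 3.6 q [-0.13  0.7   1.22  0.03  1.65 -1.5 ]
tool axes [[-0.887, 0.187, 0.421], [0.206, 0.979, -0.001], [-0.412, 0.085, -0.907]]
-> [np.float64(-0.0), np.float64(0.1), np.float64(-0.1)] [np.float64(-3.0), np.float64(-1.9), np.float64(3.5)]
-> [np.float64(-2.7), np.float64(-89.8), np.float64(-7.1)] [np.float64(-25.6), np.float64(-34.9), np.float64(-136.1)]
-> [np.float64(-2.7), np.float64(-89.8), np.float64(-7.1)] [np.float64(-50.8), np.float64(-34.8), np.float64(-81.7)]
```

jog_arm:
  series:
    - [[0, 0, 0], [0, 0, 0], 1]
    - [[0, 0, 0], [0, 0, 0], 1]
    - [[0, 0, 0], [4, 0, -9], 1]
    - [[0, 0, 0], [12, 0, -27], 1]
    - [[0, 0, 0], [24, 0, -51], 1]
    - [[0, 0, 0], [34, 0, -73], 1]
    - [[0, 0, 0], [42, 0, -91], 1]
    - [[0, 0, 0], [42, 0, -91], 1]

```text
t: 3.85
tool_pos: [0.7178, -0.03, 0.122]
orientation: [-0.281, -2.7, -0.063]
contact_force: [-0.2, 0.3, -2.4]
width: 0.0529
finger_force: 30.0
```

```bash
python3 -c "
from go import *
from rig import capture
show(upright((.77,-.08,.05)),upright((.77,-.08,.0)))
p,d=capture('scene');cv2.imwrite('pics/s1.png',cv2.resize(p[60:260,140:400],(780,600)))"
```

```text
t 3.85 [ 0.7178 -0.03    0.122 ] F [-0.2  0.3 -2.4] w 0.0529 f 30.0 q [-0.13  0.62  1.16  0.03  1.79 -1.5 ]
tool axes [[-0.89, 0.187, 0.415], [0.206, 0.979, 0.002], [-0.406, 0.087, -0.91]]
-> [np.float64(-2.5), np.float64(-89.4), np.float64(-7.2)] [np.float64(-72.2), np.float64(-36.1), np.float64(-30.8)]
-> [np.float64(-2.5), np.float64(-89.4), np.float64(-7.2)] [np.float64(-93.0), np.float64(-36.2), np.float64(14.6)]
```

View pics/s1.png

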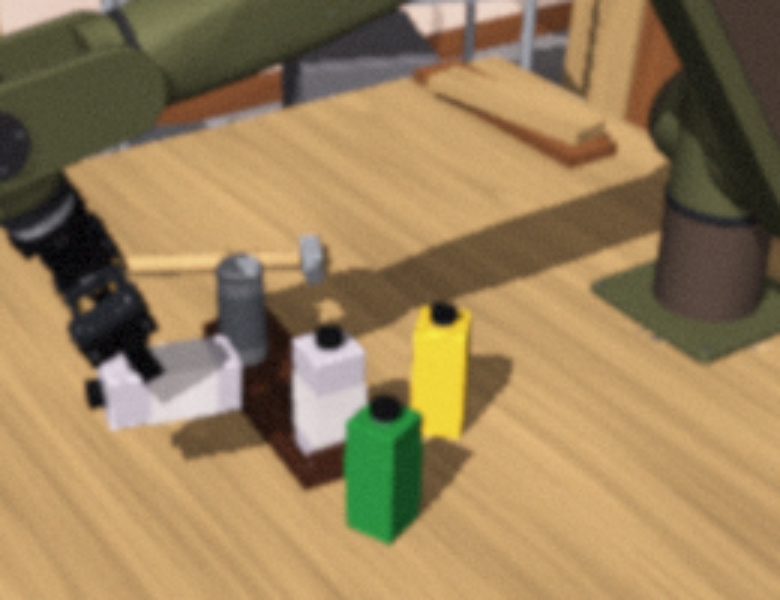

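The image shows the tin held level at (170,385) in the gripper, with everything else undisturbed. Next I rotate it upright.

jog_arm:
  series:
    - [[0, -4, 0], [-3, -3, -5], 1]
    - [[0, -10, 0], [-8, -6, -10], 1]
    - [[-0.5, -17, -1], [-14, -10, -15], 1]
    - [[-0.6, -24, -2], [-20, -14, -20], 1]
    - [[-0.8, -31, -2.5], [-26, -18, -23], 1]
    - [[-1, -38, -3], [-32, -22, -26], 1]
    - [[-1.2, -45, -3.6], [-38, -25, -28], 1]
    - [[-1.4, -52, -4.2], [-44, -28, -30], 1]

```text
t: 4.57
tool_pos: [0.7592, -0.068, 0.1229]
orientation: [0.189, 2.66, -0.014]
contact_force: [0.7, 0.1, -4.5]
width: 0.0529
finger_force: 30.0
```

```bash
python3 -c "
from go import *
show(upright((.77,-.08,.05)))"
```

```text
t 4.57 [ 0.7592 -0.068   0.1229] F [ 0.7  0.1 -4.5] w 0.0529 f 30.0 q [-0.18  0.11  1.82  0.06  0.74 -1.64]
tool axes [[-0.88, 0.131, -0.456], [0.136, 0.991, 0.023], [0.455, -0.042, -0.89]]
-> [np.float64(-1.1), np.float64(-37.8), np.float64(-2.9)] [np.float64(-25.0), np.float64(-9.6), np.float64(15.9)]
```

```bash
python3 - <<'E'
import numpy as np
from scipy.optimize import least_squares
D=np.array([[.649,.174,.1245,1.6517,1.3675],[.542,.2754,-.16,1.76,1.54],[.7665,.1216,.74,.98,1.86],[.716,.0172,.70,1.22,1.65],[.7184,.122,.62,1.16,1.79],[.7622,.1229,.11,1.82,.74]])
A=[];b=[]
for r,z,a,c,e in D:
    t=np.cumsum([a,c,e]);A+=[[*np.sin(t),1,0],[*np.cos(t),0,1]];b+=[r,z]
x,res,*_=np.linalg.lstsq(np.array(A),np.array(b),rcond=None);print("L1,L2,L3,r0,h",x.round(3),"max res",abs(np.array(A)@x-b).max())
L1,L2,L3,r0,h=x
def ik(r,z,P):
    w=np.array([r-r0-L3*np.sin(P),z-h-L3*np.cos(P)]);D=np.hypot(*w)
    if D>L1+L2:return None
    q3=np.arccos((D*D-L1*L1-L2*L2)/(2*L1*L2));f=np.arctan2(*w);q2=f-np.arctan2(L2*np.sin(q3),L1+L2*np.cos(q3))
    return np.round([q2,q3,P-q2-q3],2)
for al in(25,35,40,45,50,55):  # degrees below horizontal, upright on bench, grip s
    for xx in(.65,.75,.85,.95):
        P=np.deg2rad(90+al);print("up",al,xx,ik(xx+.019*np.sin(P),.085+.019*np.cos(P),P),end=" ")
    P=np.deg2rad(180+al);print("| lying .71",ik(.7265-.019*np.sin(np.deg2rad(al)),.03-.019*np.cos(np.deg2rad(al)),P))
E
```

```text
L1,L2,L3,r0,h [0.437 0.6   0.318 0.009 0.179] max res 0.006226001259646896
up 25 0.65 [-0.18  2.48 -0.29] up 25 0.75 [ 0.06  2.25 -0.3 ] up 25 0.85 [ 0.26  2.01 -0.27] up 25 0.95 [ 0.45  1.76 -0.21] | lying .71 [0.7  1.23 1.65]
up 35 0.65 [-0.21  2.4  -0.01] up 35 0.75 [ 0.04  2.18 -0.03] up 35 0.85 [ 0.25  1.94 -0.01] up 35 0.95 [0.44 1.69 0.05] | lying .71 [0.83 1.08 1.84]
up 40 0.65 [-0.2   2.36  0.12] up 40 0.75 [0.04 2.13 0.1 ] up 40 0.85 [0.25 1.89 0.12] up 40 0.95 [0.45 1.64 0.18] | lying .71 [0.9  1.   1.94]
up 45 0.65 [-0.19  2.31  0.24] up 45 0.75 [0.05 2.08 0.22] up 45 0.85 [0.26 1.84 0.25] up 45 0.95 [0.46 1.58 0.31] | lying .71 [0.96 0.93 2.04]
up 50 0.65 [-0.17  2.25  0.36] up 50 0.75 [0.07 2.03 0.35] up 50 0.85 [0.28 1.79 0.38] up 50 0.95 [0.49 1.52 0.44] | lying .71 [1.03 0.85 2.14]
up 55 0.65 [-0.14  2.2   0.47] up 55 0.75 [0.1  1.97 0.47] up 55 0.85 [0.31 1.72 0.5 ] up 55 0.95 [0.52 1.45 0.57] | lying .71 [1.1  0.77 2.23]
```

```bash
python3 -c "
from go import *
Rl=R.from_rotvec([-.281,-2.697,-.06])
show(([.7165,-.031,.10],Rl),([.7165,-.031,.0175],Rl))"
```

```text
t 4.57 [ 0.7592 -0.068   0.1229] F [ 0.7  0.1 -4.5] w 0.0529 f 30.0 q [-0.18  0.11  1.82  0.06  0.74 -1.64]
tool axes [[-0.88, 0.131, -0.456], [0.136, 0.991, 0.023], [0.455, -0.042, -0.89]]
-> [np.float64(1.5), np.float64(51.8), np.float64(4.2)] [np.float64(52.9), np.float64(30.4), np.float64(-0.6)]
-> [np.float64(1.5), np.float64(51.8), np.float64(4.2)] [np.float64(90.5), np.float64(28.5), np.float64(72.8)]
```

jog_arm:
  series:
    - [[0, 5, 0], [6, 4, -3], 1]
    - [[0.3, 12, 1], [12, 8, -5], 1]
    - [[0.6, 19, 1.5], [19, 12, -5], 1]
    - [[0.8, 26, 2], [26, 16, -5], 1]
    - [[1, 33, 2.6], [33, 20, -5], 1]
    - [[1.2, 40, 3.2], [40, 24, -4], 1]
    - [[1.4, 47, 3.8], [47, 28, -2], 1]
    - [[1.5, 51.8, 4.2], [53, 30, -1], 1]

```text
t: 5.23
tool_pos: [0.7171, -0.0309, 0.0989]
orientation: [-0.28, -2.687, -0.061]
contact_force: [-0.1, -0.4, -4.4]
width: 0.0527
finger_force: 30.0
```

```bash
python3 -c "
from go import *
Rl=R.from_rotvec([-.281,-2.697,-.06])
show(([.7165,-.031,.10],Rl),([.7165,-.031,.0175],Rl))"
```

```text
t 5.23 [ 0.7171 -0.0309  0.0989] F [-0.1 -0.4 -4.4] w 0.0527 f 30.0 q [-0.13  0.64  1.17  0.03  1.77 -1.5 ]
tool axes [[-0.884, 0.187, 0.428], [0.206, 0.979, -0.002], [-0.419, 0.087, -0.904]]
-> [np.float64(-0.0), np.float64(-0.6), np.float64(-0.0)] [np.float64(1.0), np.float64(-0.2), np.float64(-0.8)]
-> [np.float64(-0.0), np.float64(-0.6), np.float64(-0.0)] [np.float64(-34.3), np.float64(-0.1), np.float64(73.8)]
```

jog_arm:
  series:
    - [[0, 0, 0], [-10, 0, 22], 1]
    - [[0, -0.5, 0], [-20, 0, 44], 1]
    - [[0, -0.5, 0], [-28, 0, 60], 1]
    - [[0, -0.5, 0], [-33, 0, 70], 1]
    - [[0, -0.5, 0], [-34, 0, 73], 1]
    - [[0, -0.5, 0], [-34, 0, 73], 1]
    - [[0, -0.5, 0], [-34, 0, 73], -1]
    - [[0, -0.5, 0], [-34, 0, 73], -1]

```text
t: 5.9
tool_pos: [0.7194, -0.032, 0.0246]
orientation: [-0.282, -2.708, -0.059]
contact_force: [-0.8, 0.5, 0.3]
width: 0.0608
finger_force: 0.0
```

jog_arm:
  series:
    - [[0, 0, 0], [0, 0, 0], -1]
    - [[0, 0, 0], [0, 0, 0], -1]
    - [[0, 0, 0], [0, 0, 0], -1]
    - [[0, 0, 0], [0, 0, -25], -1]
    - [[0, 0, 0], [0, 0, -60], -1]
    - [[0, 0, 0], [0, 0, -100], -1]
    - [[0, 0, 0], [0, 0, -120], -1]
    - [[0, 0, 0], [0, 0, -120], -1]

```text
t: 6.57
tool_pos: [0.7708, -0.0428, 0.1394]
orientation: [-0.284, -2.717, -0.058]
contact_force: [0.4, 0.2, 1.4]
width: 0.0953
finger_force: 0.0
```

```bash
python3 -c "
from go import *
from rig import capture,get_calibration
p,d=capture('top');c=get_calibration('top');W=cloud(d,c['K'],c['cam_to_world'])
cv2.imwrite('pics/t2.png',p)
hsv=cv2.cvtColor(p,cv2.COLOR_BGR2HSV)
m=(hsv[...,1]<60)&(hsv[...,2]>100)&(W[...,2]>.044)&(W[...,2]<.064)&(W[...,0]>.6)&(W[...,0]<.85)&(abs(W[...,1]+.03)<.12)
print(m.sum(),rect(W[m]),W[m].mean(0))
show(lying(.1,52,.04),lying(0,52,.04))"
```

```text
0 ((0.0, 0.0), (0.0, 0.0), 0.0) [nan nan nan]
t 6.62 [ 0.7691 -0.0425  0.136 ] F [-1.   0.5  0.7] w 0.0951 f 0.0 q [-0.14  0.72  0.98  0.03  1.85 -1.5 ]
tool axes [[-0.895, 0.189, 0.404], [0.206, 0.978, -0.001], [-0.396, 0.082, -0.915]]
-> [np.float64(0.0), np.float64(28.2), np.float64(-0.1)] [np.float64(-64.2), np.float64(-1.4), np.float64(33.1)]
-> [np.float64(0.0), np.float64(28.2), np.float64(-0.1)] [np.float64(-17.0), np.float64(-1.6), np.float64(121.2)]<string>:8: RuntimeWarning: Mean of empty slice.
  ret = um.true_divide(
```

```bash
python3 -c "
from go import *
from rig import capture,get_calibration
p,d=capture('scene');c=get_calibration('scene');W=cloud(d,c['K'],c['cam_to_world'])
cv2.imwrite('pics/s2.png',cv2.resize(p[60:260,140:400],(780,600)))
hsv=cv2.cvtColor(p,cv2.COLOR_BGR2HSV)
for W_,h_,n in((W,hsv,'now'),):
  m=(h_[...,1]<70)&(h_[...,2]>90)&(W_[...,2]>.049)&(W_[...,2]<.064)&(W_[...,0]>.62)&(W_[...,0]<.85)&(abs(W_[...,1]+.03)<.09)
  print(n,m.sum(),rect(W_[m]),W_[m].mean(0))
p,d,K,T=load('scene0.npz');W=cloud(d,K,T);h_=cv2.cvtColor(p,cv2.COLOR_BGR2HSV);W_=W
m=(h_[...,1]<70)&(h_[...,2]>90)&(W_[...,2]>.049)&(W_[...,2]<.064)&(W_[...,0]>.62)&(W_[...,0]<.85)&(abs(W_[...,1]+.03)<.09)
print('before',m.sum(),rect(W_[m]),W_[m].mean(0))
"
```

```text
now 530 ((718.4429931640625, -31.641990661621094), (61.534854888916016, 129.63980102539062), 77.16751861572266) [ 0.72059633 -0.02943084  0.05452758]
before 526 ((711.5159912109375, -30.613418579101562), (60.997833251953125, 130.21673583984375), 78.03409576416016) [ 0.7130449  -0.02882305  0.05472493]
```

View pics/s2.png

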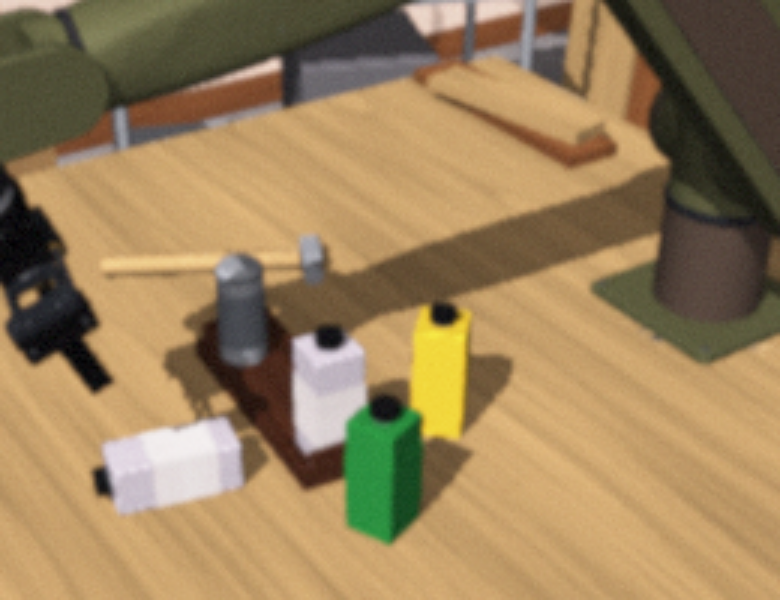

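The tin lies flat again at crop (170,465), moved about 7 mm in +x, and the other things are unmoved. I regrasp nearer the cap with more tilt.

```bash
sed -i 's/-11.76/-12.6/; s/\.7115,-\.0321,\.030/.7184,-.0332,.030/' go.py; python3 -c "
from go import *
show(lying(.1,52,.04),lying(0,52,.04))"
```

```text
t 6.67 [ 0.7673 -0.0421  0.133 ] F [-1.   0.5 -0.8] w 0.0951 f 0.0 q [-0.14  0.72  0.98  0.03  1.85 -1.5 ]
tool axes [[-0.893, 0.189, 0.409], [0.206, 0.979, -0.001], [-0.4, 0.083, -0.913]]
-> [np.float64(-0.5), np.float64(27.9), np.float64(0.5)] [np.float64(-71.1), np.float64(-2.6), np.float64(26.4)]
-> [np.float64(-0.5), np.float64(27.9), np.float64(0.5)] [np.float64(-24.3), np.float64(-1.5), np.float64(114.8)]
```

jog_arm:
  series:
    - [[0, 6, 0], [-15, -1, 3], -1]
    - [[0, 12, 0], [-30, -2, 7], -1]
    - [[0, 18, 0], [-45, -3, 12], -1]
    - [[0, 24, 0], [-60, -3, 18], -1]
    - [[-0.5, 28, 0.5], [-71, -3, 23], -1]
    - [[-0.5, 28, 0.5], [-71, -3, 23], -1]
    - [[-0.5, 28, 0.5], [-71, -3, 23], -1]
    - [[-0.5, 28, 0.5], [-71, -3, 23], -1]

```text
t: 7.33
tool_pos: [0.8028, -0.0545, 0.0716]
orientation: [-0.246, -2.213, -0.121]
contact_force: [0.7, 0.7, -0.3]
width: 0.0953
finger_force: 0.0
```

```bash
python3 -c "
from go import *
show(lying(.1,52,.04),lying(0,52,.04))"
```

```text
t 7.33 [ 0.8028 -0.0545  0.0716] F [ 0.7  0.7 -0.3] w 0.0953 f 0.0 q [-0.16  1.47  0.03  0.09  2.56 -1.45]
tool axes [[-0.593, 0.133, 0.794], [0.219, 0.976, -0.0], [-0.775, 0.174, -0.608]]
-> [np.float64(0.0), np.float64(-0.6), np.float64(-0.0)] [np.float64(-3.6), np.float64(2.4), np.float64(-18.4)]
-> [np.float64(0.0), np.float64(-0.6), np.float64(-0.0)] [np.float64(-4.6), np.float64(2.3), np.float64(81.6)]
```

jog_arm:
  series:
    - [[0, -0.6, 0], [-4, 2, 15], -1]
    - [[0, -0.6, 0], [-4, 2, 35], -1]
    - [[0, -0.6, 0], [-4, 2, 55], -1]
    - [[0, -0.6, 0], [-4, 2, 70], -1]
    - [[0, -0.6, 0], [-4, 2, 80], -1]
    - [[0, -0.6, 0], [-4, 2, 81], -1]
    - [[0, -0.6, 0], [-4, 2, 81], -1]

```text
t: 7.92
tool_pos: [0.7467, -0.0391, 0.032]
orientation: [-0.247, -2.242, -0.119]
contact_force: [-0.4, -0.1, -0.5]
width: 0.095
finger_force: 0.0
```

```bash
python3 -c "
from go import *
show(lying(0,52,.04))"
```

```text
t 7.92 [ 0.7467 -0.0391  0.032 ] F [-0.4 -0.1 -0.5] w 0.0950 f 0.0 q [-0.15  1.14  0.65  0.07  2.24 -1.48]
tool axes [[-0.615, 0.137, 0.776], [0.218, 0.976, 0.001], [-0.757, 0.17, -0.63]]
-> [np.float64(0.1), np.float64(1.1), np.float64(0.0)] [np.float64(-8.2), np.float64(-0.4), np.float64(11.6)]
```

jog_arm:
  series:
    - [[0, 1, 0], [-4, 0, 6], -1]
    - [[0, 1, 0], [-8, 0, 11], -1]
    - [[0, 1, 0], [-8, 0, 11], -1]
    - [[0, 1, 0], [-8, 0, 11], -1]

```text
t: 8.25
tool_pos: [0.7416, -0.0385, 0.0123]
orientation: [-0.245, -2.216, -0.122]
contact_force: [0.4, -0.3, 0.1]
width: 0.0952
finger_force: 0.0
```

```bash
python3 -c "
from go import *
show(lying(0,52,.04))"
```

```text
t 8.25 [ 0.7416 -0.0385  0.0123] F [ 0.4 -0.3  0.1] w 0.0952 f 0.0 q [-0.15  1.17  0.65  0.07  2.24 -1.48]
tool axes [[-0.595, 0.133, 0.792], [0.219, 0.976, 0.001], [-0.773, 0.174, -0.61]]
-> [np.float64(0.1), np.float64(-0.4), np.float64(-0.0)] [np.float64(4.0), np.float64(0.1), np.float64(-4.6)]
```

jog_arm:
  series:
    - [[0, 0, 0], [4, 0, -3], -1]
    - [[0, 0, 0], [4, 0, -3], 1]
    - [[0, 0, 0], [4, 0, -3], 1]
    - [[0, 0, 0], [4, 0, -3], 1]
    - [[0, 0, 0], [4, 0, -3], 1]
    - [[0, 0, 0], [4, 0, -3], 1]
    - [[0, 0, 0], [4, 0, -3], 1]
    - [[0, 0, 0], [4, 0, -3], 1]
  squeeze: 50

```text
t: 8.92
tool_pos: [0.7419, -0.0383, 0.0188]
orientation: [-0.245, -2.218, -0.122]
contact_force: [0.7, 0.1, -0.1]
width: 0.0539
finger_force: 6.0
```

```bash
python3 -c "
from go import *
show(upright((.77,-.08,.05),52,.105),upright((.77,-.08,0),52,.105))"
```

```text
t 8.92 [ 0.7419 -0.0383  0.0188] F [ 0.7  0.1 -0.1] w 0.0539 f 6.0 q [-0.15  1.16  0.65  0.07  2.25 -1.48]
tool axes [[-0.597, 0.133, 0.791], [0.219, 0.976, 0.001], [-0.772, 0.174, -0.612]]
-> [np.float64(1.1), np.float64(-90.1), np.float64(-8.4)] [np.float64(66.5), np.float64(-32.8), np.float64(-112.2)]
-> [np.float64(1.1), np.float64(-90.1), np.float64(-8.4)] [np.float64(26.9), np.float64(-32.9), np.float64(-81.6)]
```

jog_arm:
  series:
    - [[0, 0, 0], [0, 0, 0], 1]
    - [[0, 0, 0], [0, 0, 0], 1]
    - [[0, 0, 0], [8, 0, -6], 1]
    - [[0, 0, 0], [24, 0, -18], 1]
    - [[0, -3, 0], [40, -2, -36], 1]
    - [[0, -8, 0], [56, -4, -54], 1]
    - [[0, -14, 0], [68, -6, -70], 1]
    - [[0, -20, 0], [75, -8, -85], 1]

```text
t: 9.58
tool_pos: [0.7622, -0.0517, 0.1345]
orientation: [-0.285, -2.573, -0.082]
contact_force: [0.1, 0.4, -2.9]
width: 0.0535
finger_force: 50.0
```

```bash
python3 -c "
from go import *
show(upright((.77,-.08,.05),52,.105))"
```

```text
t 9.58 [ 0.7622 -0.0517  0.1345] F [ 0.1  0.4 -2.9] w 0.0535 f 50.0 q [-0.15  0.82  0.87  0.04  2.01 -1.5 ]
tool axes [[-0.829, 0.186, 0.527], [0.219, 0.976, 0.001], [-0.514, 0.116, -0.85]]
-> [np.float64(-0.4), np.float64(-69.7), np.float64(-8.1)] [np.float64(-18.7), np.float64(-24.4), np.float64(-18.1)]
```

jog_arm:
  series:
    - [[0, -6, 0], [0, -3, -2], 1]
    - [[0, -13, -1], [-2, -6, -5], 1]
    - [[0, -20, -2], [-4, -9, -8], 1]
    - [[0, -27, -3], [-6, -12, -11], 1]
    - [[0, -34, -4], [-9, -15, -14], 1]
    - [[0, -41, -5], [-12, -18, -16], 1]
    - [[0, -48, -5.5], [-15, -21, -18], 1]
    - [[0, -55, -6.5], [-17, -24, -18], 1]

```text
t: 10.25
tool_pos: [0.7791, -0.0798, 0.1403]
orientation: [0.155, 2.732, -0.019]
contact_force: [1.6, -0.3, -4.1]
width: 0.0538
finger_force: 50.0
```

```bash
python3 -c "
from go import *
show(upright((.77,-.08,.04),52,.105),upright((.77,-.08,.0),52,.105))"
```

```text
t 10.25 [ 0.7791 -0.0798  0.1403] F [ 1.6 -0.3 -4.1] w 0.0538 f 50.0 q [-0.19  0.17  1.7   0.05  0.86 -1.67]
tool axes [[-0.913, 0.106, -0.394], [0.111, 0.994, 0.009], [0.393, -0.036, -0.919]]
-> [np.float64(-0.3), np.float64(-14.8), np.float64(-1.5)] [np.float64(1.6), np.float64(-1.0), np.float64(10.5)]
-> [np.float64(-0.3), np.float64(-14.8), np.float64(-1.5)] [np.float64(17.3), np.float64(-1.4), np.float64(47.2)]
```

jog_arm:
  series:
    - [[-0.1, -6, 0], [0, 0, 2], 1]
    - [[-0.2, -12, -1], [1, -1, 6], 1]
    - [[-0.3, -15, -1.5], [2, -1, 10], 1]
    - [[-0.3, -15, -1.5], [2, -1, 10], 1]
    - [[-0.3, -15, -1.5], [2, -1, 10], 1]
    - [[-0.3, -15, -1.5], [2, -1, 10], 1]

```text
t: 10.75
tool_pos: [0.782, -0.0811, 0.1285]
orientation: [0.108, 2.479, -0.036]
contact_force: [0.2, -1.4, -2.9]
width: 0.0535
finger_force: 50.0
```

```bash
python3 -c "
from go import *
from rig import capture,get_calibration
show(upright((.77,-.08,.04),52,.105),upright((.77,-.08,.0),52,.105))
p,d=capture('scene');c=get_calibration('scene');np.savez('s3.npz',p=p,d=d,**c)
cv2.imwrite('pics/s3.png',cv2.resize(p[60:260,140:400],(780,600)))"
```

```text
t 10.75 [ 0.782  -0.0811  0.1285] F [ 0.2 -1.4 -2.9] w 0.0535 f 50.0 q [-0.2   0.08  1.9   0.15  0.51 -1.79]
tool axes [[-0.787, 0.069, -0.613], [0.087, 0.996, 0.001], [0.611, -0.052, -0.79]]
-> [np.float64(0.1), np.float64(-0.2), np.float64(-0.0)] [np.float64(-0.7), np.float64(0.0), np.float64(-1.4)]
-> [np.float64(0.1), np.float64(-0.2), np.float64(-0.0)] [np.float64(23.9), np.float64(-0.0), np.float64(30.2)]
```

View pics/s3.png

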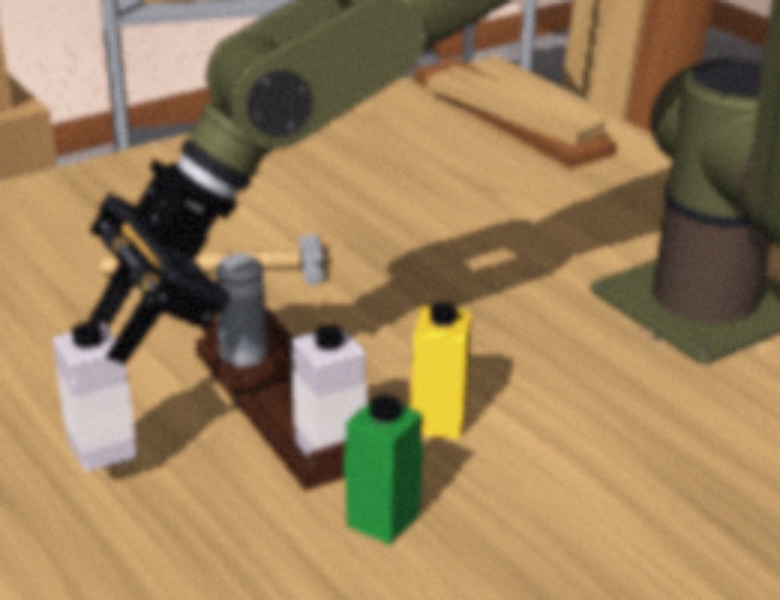

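The tin is held nearly upright at crop (95,395), leaning a little with its bottom towards the robot. I measure the lean.

```bash
python3 - <<'E'
from h import *
p,d,K,T=load("s3.npz");d=cv2.GaussianBlur(d,(5,5),0);W=cloud(d,K,T);hsv=cv2.cvtColor(p,cv2.COLOR_BGR2HSV)
m=(hsv[...,1]<60)&(hsv[...,2]>110)&(abs(W[...,0]-.77)<.1)&(abs(W[...,1]+.07)<.09)&(W[...,2]>.015)&(W[...,2]<.2)
m=cv2.erode(m.astype(np.uint8),np.ones((3,3)))>0
N=np.cross(np.roll(W,-2,1)-np.roll(W,2,1),np.roll(W,-2,0)-np.roll(W,2,0));N/=np.linalg.norm(N,axis=-1,keepdims=True)
N*=np.sign((N*(T[:3,3]-W)).sum(-1,keepdims=True))
print(m.sum(),W[m].min(0),W[m].max(0))
for i,nm in((0,"+x"),(1,"+y"),(2,"+z")):
    q=m&(N[...,i]>.85)
    if q.sum()>20:
        P=W[q];c=np.median(P,0);u,s,v=np.linalg.svd(P-c,full_matrices=False);n=v[2]*np.sign(v[2,i]);print(nm,q.sum(),c.round(3),n.round(3),"rms mm",(s[2]/np.sqrt(len(P))*1e3).round(2),"lean deg",np.degrees(np.arcsin(n[2])).round(1))
E
```

```text
689 [ 0.74205827 -0.114566    0.03878754] [ 0.80342111 -0.04754167  0.17099001]
+x 141 [ 0.8   -0.07   0.111] [ 0.976  0.2   -0.09 ] rms mm 8.8 lean deg -5.2
+y 364 [ 0.778 -0.054  0.114] [0.091 0.996 0.006] rms mm 0.59 lean deg 0.4
+z 58 [ 0.787 -0.062  0.169] [-0.782 -0.623  0.012] rms mm 8.99 lean deg 0.7<stdin>:5: RuntimeWarning: invalid value encountered in divide
```

```bash
python3 - <<'E'
from h import *
p,d,K,T=load("s3.npz");W=cloud(d,K,T);hsv=cv2.cvtColor(p,cv2.COLOR_BGR2HSV)
m=(hsv[...,1]<60)&(hsv[...,2]>110)&(abs(W[...,0]-.77)<.1)&(W[...,2]>.015)&(W[...,2]<.2)
n=np.array([.091,.996,0]);e=np.array([.996,-.091,0]);s=W@n;s0=np.array([.778,-.054,.114])@n
q=m&(abs(s-s0)<.004);P=np.stack([W[q]@e,W[q][:,2]],1).astype(np.float32)*1000
print(q.sum(),cv2.minAreaRect(P))
for z in range(50,170,20):
    r=P[abs(P[:,1]-z)<8];print(z,np.percentile(r[:,0],[2,98]).round(1))
E
```

```text
602 ((777.9852294921875, 110.95378112792969), (144.5524139404297, 55.40241241455078), 89.77786254882812)
50 [753.2 804.7]
70 [750.5 804.5]
90 [752.1 804.4]
110 [751.8 805. ]
130 [752.1 804.3]
150 [753.8 804.2]
```

The tin is upright to within 0.3° and aligned to the tray, with its bottom about 39 mm up. I lower it now.

jog_arm:
  series:
    - [[0, 0, 0], [6, 0, 8], 1]
    - [[0, 0, 0], [12, 0, 16], 1]
    - [[0, 0, 0], [17, 0, 22], 1]
    - [[0, 0, 0], [20, 0, 26], 1]
    - [[0, 0, 0], [22, 0, 28], 1]
    - [[0, 0, 0], [22, 0, 28], 1]
    - [[0, 0, 0], [22, 0, 28], 1]
    - [[0, 0, 0], [22, 0, 28], 1]

```text
t: 11.47
tool_pos: [0.7807, -0.0808, 0.0905]
orientation: [0.108, 2.481, -0.036]
contact_force: [-0.1, -0.4, -2.0]
width: 0.0529
finger_force: 50.0
```

```bash
python3 -c "
from go import *
show()"
```

```text
t 11.47 [ 0.7807 -0.0808  0.0905] F [-0.1 -0.4 -2. ] w 0.0529 f 50.0 q [-0.2   0.12  1.93  0.17  0.44 -1.81]
tool axes [[-0.788, 0.069, -0.612], [0.087, 0.996, 0.001], [0.61, -0.052, -0.791]]
```

jog_arm:
  series:
    - [[0, 0, 0], [1, 0, 1.4], 1]
    - [[0, 0, 0], [1, 0, 1.4], 1]
    - [[0, 0, 0], [1, 0, 1.4], 1]

```text
t: 11.72
tool_pos: [0.7819, -0.0809, 0.0905]
orientation: [0.108, 2.477, -0.036]
contact_force: [-0.4, -0.1, 1.1]
width: 0.0533
finger_force: 50.0
```

jog_arm:
  series:
    - [[0, 0, 0], [0, 0, 0], -1]
    - [[0, 0, 0], [0, 0, 0], -1]
    - [[0, 0, 0], [0, 0, 0], -1]
    - [[0, 0, 0], [0, 0, 0], -1]
    - [[0, 0, 0], [0, 0, 0], -1]
    - [[0, 0, 0], [0, 0, 0], -1]

```text
t: 12.22
tool_pos: [0.7808, -0.0809, 0.0888]
orientation: [0.108, 2.48, -0.036]
contact_force: [0.1, 0.6, -0.3]
width: 0.0884
finger_force: 0.0
```

jog_arm:
  series:
    - [[0, 0, 0], [0, 0, -20], -1]
    - [[0, 0, 0], [0, 0, -50], -1]
    - [[0, 0, 0], [0, 0, -85], -1]
    - [[0, 0, 0], [0, 0, -120], -1]
    - [[0, 0, 0], [0, 0, -150], -1]
    - [[0, 0, 0], [0, 0, -150], -1]

```text
t: 12.72
tool_pos: [0.6905, -0.0733, 0.2161]
orientation: [0.107, 2.469, -0.038]
contact_force: [1.4, -0.2, 0.1]
width: 0.095
finger_force: 0.0
```

```bash
cat > look.py <<'E'
from go import *
from rig import capture,get_calibration
def tins(save=None):
    out={}
    for n in("top","scene"):
        p,d=capture(n);c=get_calibration(n);W=cloud(d,c["K"],c["cam_to_world"]);hsv=cv2.cvtColor(p,cv2.COLOR_BGR2HSV)
        if save:cv2.imwrite(f"pics/{save}_{n}.png",p)
        out[n]=(p,W,hsv)
    return out
def topface(W,hsv,c,r=.05,lo=.12,hi=.15):
    m=(hsv[...,1]<70)&(np.hypot(W[...,0]-c[0],W[...,1]-c[1])<r)&(W[...,2]>lo)&(W[...,2]<hi)
    return m.sum(),(rect(W[m]) if m.sum()>10 else None),(np.median(W[m][:,2]) if m.sum() else None)
E
python3 -c "
from look import *
show();o=tins('a4')
for n in o:print(n,topface(*o[n][1:],(.774,-.081)),topface(*o[n][1:],(.56,.0143),lo=.134))"
```

```text
t 12.72 [ 0.6905 -0.0733  0.2161] F [ 1.4 -0.2  0.1] w 0.0950 f 0.0 q [-0.22 -0.22  2.04  0.14  0.67 -1.79]
tool axes [[-0.781, 0.068, -0.621], [0.087, 0.996, -0.0], [0.619, -0.054, -0.783]]
top (np.int64(349), ((773.9728393554688, -80.42617797851562), (53.93936538696289, 56.15411376953125), 85.97582244873047), np.float64(0.13101776577367352)) (np.int64(130), ((560.9826049804688, 28.520069122314453), (25.54034423828125, 54.954471588134766), 80.85408782958984), np.float64(0.14234651716363622))
scene (np.int64(243), ((774.3225708007812, -80.6882095336914), (60.70245361328125, 54.037574768066406), 85.14633178710938), np.float64(0.1304635737180294)) (np.int64(173), ((560.0595703125, 16.3491268157959), (55.4453239440918, 57.23757553100586), 86.70088195800781), np.float64(0.14252224173782546))
```

```bash
cat >> go.py <<'E'
def down(x,y,z):return np.array([x,y,z]),frame(-up,tx)
E
python3 -c "
from go import *
show(down(.774,-.0805,.23))"
```

```text
t 12.82 [ 0.6897 -0.0731  0.2097] F [ 0.3  0.5 -0.4] w 0.0950 f 0.0 q [-0.22 -0.22  2.04  0.14  0.66 -1.79]
tool axes [[-0.785, 0.069, -0.615], [0.087, 0.996, 0.001], [0.613, -0.053, -0.788]]
-> [np.float64(29.8), np.float64(29.7), np.float64(86.4)] [np.float64(-79.2), np.float64(-0.0), np.float64(36.1)]
```

jog_arm:
  series:
    - [[2, 2, 5], [-8, 0, -10], -1]
    - [[4, 4, 11], [-18, 0, -20], -1]
    - [[6, 6, 18], [-28, 0, -25], -1]
    - [[8, 8, 24], [-38, 0, -25], -1]
    - [[10, 10, 30], [-48, 0, -22], -1]
    - [[12, 12, 36], [-58, 0, -17], -1]
    - [[14.2, 14.2, 42], [-68, 0, -12], -1]
    - [[16.4, 16.4, 48], [-78, 0, -6], -1]

```text
t: 13.48
tool_pos: [0.7474, -0.0775, 0.257]
orientation: [1.338, 2.493, -0.02]
contact_force: [-0.1, 0.2, -0.1]
width: 0.0953
finger_force: 0.0
```

```bash
python3 -c "
from go import *
show(down(.774,-.0805,.23))"
```

```text
t 13.48 [ 0.7474 -0.0775  0.257 ] F [-0.1  0.2 -0.1] w 0.0953 f 0.0 q [-0.12  0.11  1.55 -0.13  1.19 -0.67]
tool axes [[-0.515, 0.811, -0.277], [0.816, 0.563, 0.133], [0.264, -0.157, -0.952]]
-> [np.float64(12.9), np.float64(12.9), np.float64(38.2)] [np.float64(-8.7), np.float64(16.4), np.float64(33.2)]
```

jog_arm:
  series:
    - [[2, 2, 6], [-1, 3, 3], -1]
    - [[4, 4, 12], [-3, 6, 8], -1]
    - [[6, 6, 19], [-4, 9, 14], -1]
    - [[8.3, 8.3, 25], [-6, 12, 20], -1]
    - [[10.6, 10.6, 31.5], [-7, 14, 26], -1]
    - [[12.9, 12.9, 38.2], [-9, 16, 33], -1]
    - [[12.9, 12.9, 38.2], [-9, 16, 33], -1]
    - [[12.9, 12.9, 38.2], [-9, 16, 33], -1]

```text
t: 14.15
tool_pos: [0.7734, -0.0821, 0.2288]
orientation: [2.309, 2.128, -0.002]
contact_force: [-0.5, -1.4, -0.2]
width: 0.0949
finger_force: 0.0
```

```bash
python3 -c "
from go import *
show(down(.774,-.0805,.23),down(.774,-.0805,.089))"
```

```text
t 14.15 [ 0.7734 -0.0821  0.2288] F [-0.5 -1.4 -0.2] w 0.0949 f 0.0 q [-0.17  0.38  1.26 -0.    1.5  -0.09]
tool axes [[0.081, 0.997, -0.002], [0.997, -0.081, 0.0], [0.0, -0.002, -1.0]]
-> [np.float64(0.0), np.float64(0.1), np.float64(0.3)] [np.float64(1.7), np.float64(0.5), np.float64(-1.2)]
-> [np.float64(0.0), np.float64(0.1), np.float64(0.3)] [np.float64(1.9), np.float64(0.4), np.float64(139.8)]
```

jog_arm:
  series:
    - [[0, 0, 0.3], [2, 0, 25], -1]
    - [[0, 0, 0.3], [2, 0, 55], -1]
    - [[0, 0, 0.3], [2, 0, 85], -1]
    - [[0, 0, 0.3], [2, 0, 110], -1]
    - [[0, 0, 0.3], [2, 0, 128], -1]
    - [[0, 0, 0.3], [2, 0, 138], -1]
    - [[0, 0, 0.3], [2, 0, 139], -1]
    - [[0, 0, 0.3], [2, 0, 139], -1]
  squeeze: 30

```text
t: 14.82
tool_pos: [0.7742, -0.0793, 0.0943]
orientation: [2.311, 2.12, 0.003]
contact_force: [0.4, 0.7, 1.1]
width: 0.095
finger_force: 0.0
```

jog_arm:
  series:
    - [[0, 0, 0], [0, 0, 0], 1]
    - [[0, 0, 0], [0, 0, 0], 1]
    - [[0, 0, 0], [0, 0, 0], 1]
    - [[0, 0, 0], [0, 0, 0], 1]
    - [[0, 0, 0], [0, 0, 0], 1]
    - [[0, 0, 0], [0, 0, 0], 1]
    - [[0, 0, 0], [0, 0, 0], 1]
    - [[0, 0, 0], [0, 0, 0], 1]

```text
t: 15.48
tool_pos: [0.7745, -0.0798, 0.0944]
orientation: [2.313, 2.118, 0.004]
contact_force: [-0.7, 0.2, -0.4]
width: 0.0471
finger_force: 0.0
```

```bash
python3 -c "
from look import *
show()
o=tins('a5')
for n in o:print(n,topface(*o[n][1:],(.774,-.081)),topface(*o[n][1:],(.56,.0143),lo=.138,hi=.147))
# tray floor/lane width from the free lane in top view
p,W,h=o['top'];b=(h[...,0]<12)&(h[...,1]>110)&(h[...,2]<105)&(W[...,2]>.002)&(W[...,2]<.06)
e=W@tx;f=W@tY
for y0 in(-.06,-.09,-.12):
    q=b&(abs(f-y0-.05)<.008)&(e>.42)&(e<.64)
    print(y0,[(round(float(e[q][i]),3),round(float(W[q][i,2]),3)) for i in np.argsort(e[q])[::3]])
print('standing in tray axes',np.array([.560,.0143,0])@tx,np.array([.560,.0143,0])@tY)
"
```

```text
t 15.48 [ 0.7745 -0.0798  0.0944] F [-0.7  0.2 -0.4] w 0.0471 f 0.0 q [-0.17  0.45  1.39 -0.    1.29 -0.08]
tool axes [[0.088, 0.996, -0.002], [0.996, -0.088, 0.006], [0.005, -0.002, -1.0]]
top (np.int64(0), None, None) (np.int64(0), None, None)
scene (np.int64(241), ((774.6644287109375, -76.1146469116211), (53.72821044921875, 56.587249755859375), 85.81366729736328), np.float64(0.1312895822179727)) (np.int64(143), ((560.2291870117188, 16.65224838256836), (56.15049743652344, 55.046871185302734), 86.85659790039062), np.float64(0.1424777878428244))
-0.06 []
-0.09 []
-0.12 []
standing in tray axes 0.556622703810086 0.06305280012140055
```

```bash
python3 -c "
import cv2
p=cv2.imread('pics/a5_scene.png');cv2.imwrite('pics/a5c.png',cv2.resize(p[80:240,140:340],(750,600)))"
```

```text
(no output)
```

View pics/a5c.png

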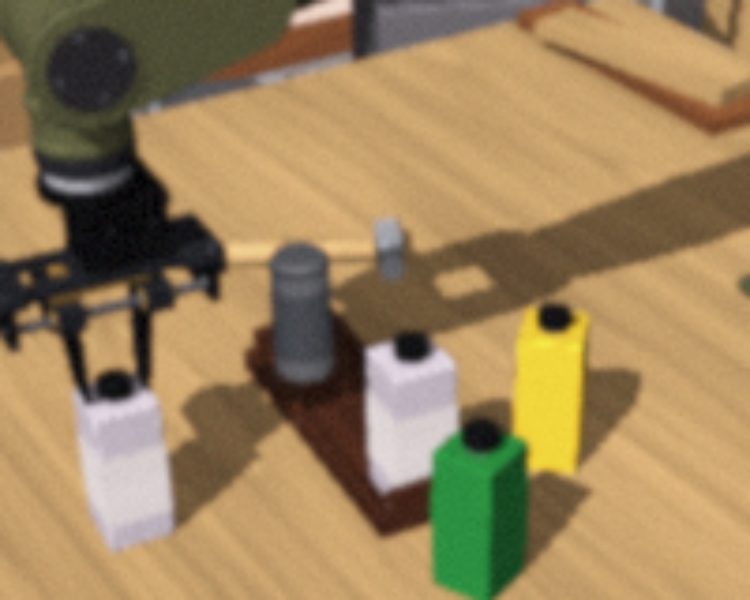

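The tin is upright at crop (120,460), with the fingers ending at its top edge, and the reported width of 47 mm looks odd. I read the state again and measure finger depth near the tin numerically.

```bash
python3 -c "
from look import *
show();s=bot.state();print(s['wrist_torque'].round(2))
p,d=capture('scene');c=get_calibration('scene');W=cloud(d,c['K'],c['cam_to_world']);h=cv2.cvtColor(p,cv2.COLOR_BGR2HSV)
near=(np.hypot(W[...,0]-.775,W[...,1]+.08)<.07)&(W[...,2]>.01)
dk=near&(h[...,2]<70)
for z in np.arange(.09,.24,.01):
    q=dk&(abs(W[...,2]-z)<.005)
    if q.sum():
        e=W[q]@tx;f=W[q]@tY;print(round(z,3),q.sum(),'tx',e.min().round(3),e.max().round(3),'ty',f.min().round(3),f.max().round(3), 'left',np.median(f[e>.785]).round(3) if (e>.785).any() else '', 'right',np.median(f[e<.765]).round(3) if (e<.765).any() else '')
w=near&(h[...,1]<60)&(h[...,2]>110);e=W[w]@tx;f=W[w]@tY
print('tin tx',np.percentile(e,[1,99]),'ty',np.percentile(f,[1,99]),'z',np.percentile(W[w][:,2],[1,99]), 'TCP',s['tool_pos']@tx,s['tool_pos']@tY)
"
```

```text
t 15.58 [ 0.7745 -0.0798  0.0944] F [ 0.  -0.7 -0.4] w 0.0388 f 0.0 q [-0.17  0.45  1.39 -0.    1.29 -0.08]
tool axes [[0.088, 0.996, -0.002], [0.996, -0.088, 0.006], [0.005, -0.002, -1.0]]
[-0.13  0.02  0.05]
0.13 3 tx 0.757 0.79 ty -0.03 -0.024 left -0.027 right -0.03
0.14 40 tx 0.756 0.802 ty -0.015 0.005 left -0.004 right -0.007
0.15 43 tx 0.756 0.805 ty -0.02 0.007 left -0.004 right -0.004
0.16 15 tx 0.755 0.806 ty -0.013 0.002 left -0.002 right -0.002
0.17 21 tx 0.753 0.808 ty -0.016 0.001 left -0.002 right -0.004
0.18 18 tx 0.753 0.809 ty -0.013 0.003 left -0.001 right -0.002
0.19 20 tx 0.752 0.81 ty -0.014 0.001 left -0.002 right -0.004
0.2 22 tx 0.751 0.811 ty -0.011 0.003 left -0.002 right -0.002
0.21 3 tx 0.755 0.757 ty 0.002 0.005 left  right 0.003
0.22 37 tx 0.739 0.821 ty -0.021 0.025 left 0.022 right 0.019
0.23 59 tx 0.736 0.822 ty -0.042 0.026 left 0.021 right 0.022
tin tx [0.73933402 0.8060266 ] ty [-0.06318502  0.01977933] z [0.01146692 0.47260288] TCP 0.778520374405063 -0.01199858292165698
```

Depth puts the real fingertips at about z 0.135 and the body's underside at about 0.215, so the reported TCP runs about 40 mm past the true tips. The fingers are above the tin. I reopen and go lower in steps, watching the force.

jog_arm:
  series:
    - [[0, 0, 0], [0, 0, 0], -1]
    - [[0, 0, 0], [0, 0, 0], -1]
    - [[0, 0, 0], [0, 0, 0], -1]
    - [[0, 0, 0], [0, 0, 0], -1]
    - [[0, 0, 0], [0, 0, 0], -1]
    - [[0, 0, 0], [0, 0, 0], -1]
    - [[0, 0, 0], [0, 0, 0], -1]
    - [[0, 0, 0], [0, 0, 0], -1]

```text
t: 16.3
tool_pos: [0.7746, -0.0798, 0.0944]
orientation: [2.313, 2.118, 0.004]
contact_force: [0.4, -0.4, 0.4]
width: 0.0832
finger_force: 0.0
```

jog_arm:
  series:
    - [[0, 0, 0], [0, 0, 4], -1]
    - [[0, 0, 0], [0, 0, 8], -1]
    - [[0, 0, 0], [0, 0, 12], -1]
    - [[0, 0, 0], [0, 0, 16], -1]
    - [[0, 0, 0], [0, 0, 20], -1]
    - [[0, 0, 0], [0, 0, 20], -1]

```text
t: 16.8
tool_pos: [0.7737, -0.0797, 0.0726]
orientation: [2.314, 2.119, 0.001]
contact_force: [-0.2, -0.2, -0.9]
width: 0.0949
finger_force: 0.0
```

```bash
cat >> look.py <<'E'
def grip(c,lim=.07):
    "extent of the dark gripper seen in the scene camera, by height"
    p,d=capture('scene');k=get_calibration('scene');W=cloud(d,k['K'],k['cam_to_world']);h=cv2.cvtColor(p,cv2.COLOR_BGR2HSV)
    near=(np.hypot(W[...,0]-c[0],W[...,1]-c[1])<lim)&(W[...,2]>.01)&(h[...,2]<70)
    for z in np.arange(.07,.24,.01):
        q=near&(abs(W[...,2]-z)<.005)
        if q.sum()>2:
            e=W[q]@tx;f=W[q]@tY;print(round(z,3),q.sum(),'tx',e.min().round(3),e.max().round(3),'ty',f.min().round(3),f.max().round(3))
    return p,W,h
E
python3 -c "
from look import *
show();p,W,h=grip((.775,-.08),.09);print(topface(W,h,(.774,-.08)))"
```

```text
t 16.80 [ 0.7737 -0.0797  0.0726] F [-0.2 -0.2 -0.9] w 0.0949 f 0.0 q [-0.17  0.46  1.41 -0.    1.26 -0.08]
tool axes [[0.088, 0.996, -0.002], [0.996, -0.088, 0.003], [0.003, -0.002, -1.0]]
0.12 3 tx 0.727 0.73 ty -0.011 -0.002
0.13 11 tx 0.727 0.831 ty -0.011 0.002
0.14 45 tx 0.725 0.834 ty -0.02 0.007
0.15 46 tx 0.724 0.835 ty -0.019 0.006
0.16 17 tx 0.725 0.836 ty -0.013 0.002
0.17 24 tx 0.722 0.837 ty -0.013 0.008
0.18 14 tx 0.723 0.837 ty -0.014 0.001
0.19 5 tx 0.702 0.728 ty -0.016 0.015
0.2 59 tx 0.698 0.86 ty -0.021 0.027
0.21 104 tx 0.697 0.86 ty -0.011 0.027
0.22 59 tx 0.697 0.863 ty -0.033 0.027
0.23 410 tx 0.692 0.868 ty -0.042 0.027
(np.int64(249), ((763.7242431640625, -76.00257873535156), (60.08937454223633, 76.76759338378906), 80.4413833618164), np.float64(0.13076388826120455))
```

The tips are now at about 0.118, which confirms an offset of about 45 mm. I descend 26 mm more and close.

jog_arm:
  series:
    - [[0, 0, 0], [0, 0, 5], -1]
    - [[0, 0, 0], [0, 0, 10], -1]
    - [[0, 0, 0], [0, 0, 15], -1]
    - [[0, 0, 0], [0, 0, 20], -1]
    - [[0, 0, 0], [0, 0, 24], -1]
    - [[0, 0, 0], [0, 0, 26], -1]
    - [[0, 0, 0], [0, 0, 26], -1]
    - [[0, 0, 0], [0, 0, 26], 1]
  squeeze: 30

```text
t: 17.52
tool_pos: [0.7748, -0.0799, 0.0483]
orientation: [2.313, 2.118, 0.004]
contact_force: [0.6, -0.1, 0.9]
width: 0.092
finger_force: 0.0
```

jog_arm:
  series:
    - [[0, 0, 0], [0, 0, 0], 1]
    - [[0, 0, 0], [0, 0, 0], 1]
    - [[0, 0, 0], [0, 0, 0], 1]
    - [[0, 0, 0], [0, 0, 0], 1]
    - [[0, 0, 0], [0, 0, 0], 1]
    - [[0, 0, 0], [0, 0, 0], 1]
    - [[0, 0, 0], [0, 0, 0], 1]
    - [[0, 0, 0], [0, 0, 0], 1]

```text
t: 18.18
tool_pos: [0.7747, -0.0799, 0.0485]
orientation: [2.313, 2.118, 0.004]
contact_force: [-1.0, 0.1, 0.2]
width: 0.054
finger_force: 29.9
```

```bash
python3 -c "
from look import *
show();p,W,h=grip((.775,-.08),.09);print(topface(W,h,(.774,-.08)))
e=W@tx;f=W@tY;q=(h[...,1]<60)&(h[...,2]>110)&(abs(f-.0145)<.008)&(abs(e-.778)<.05)&(W[...,2]>.01)&(W[...,2]<.12)
print('+y face ty',np.median(f[q]),'tx',np.percentile(e[q],[2,98]))"
```

```text
t 18.18 [ 0.7747 -0.0799  0.0485] F [-1.   0.1  0.2] w 0.0540 f 29.9 q [-0.17  0.48  1.42 -0.    1.23 -0.08]
tool axes [[0.088, 0.996, -0.002], [0.996, -0.088, 0.005], [0.005, -0.002, -1.0]]
0.11 7 tx 0.809 0.814 ty -0.006 0.0
0.12 8 tx 0.809 0.815 ty -0.007 0.0
0.13 13 tx 0.746 0.815 ty -0.014 0.003
0.14 51 tx 0.744 0.818 ty -0.021 0.005
0.15 54 tx 0.744 0.818 ty -0.02 0.005
0.16 6 tx 0.746 0.813 ty -0.012 0.003
0.17 18 tx 0.702 0.823 ty -0.018 0.023
0.18 77 tx 0.7 0.86 ty -0.039 0.025
0.19 119 tx 0.696 0.861 ty -0.048 0.026
0.2 111 tx 0.696 0.867 ty -0.036 0.025
0.21 422 tx 0.692 0.868 ty -0.043 0.025
0.22 83 tx 0.728 0.796 ty -0.033 0.019
0.23 95 tx 0.726 0.795 ty -0.03 0.017
(np.int64(250), ((776.4005737304688, -75.65106201171875), (57.40840148925781, 68.90518188476562), 79.19988250732422), np.float64(0.1309149370969544))
+y face ty 0.014125304506738965 tx [0.75220811 0.80544602]
```

jog_arm:
  series:
    - [[0, 0, 0], [0, 0, -10], 1]
    - [[0, 0, 0], [0, 0, -28], 1]
    - [[0, 0, 0], [0, 0, -50], 1]
    - [[0, 0, 0], [0, 0, -62], 1]
    - [[0, 0, 0], [0, -10, -66], 1]
    - [[0, 0, 0], [-1, -28, -66], 1]
    - [[0, 0, 0], [-2, -52, -66], 1]
    - [[0, 0, 0], [-3, -78, -66], 1]

```text
t: 18.9
tool_pos: [0.6945, -0.0757, 0.1126]
orientation: [2.314, 2.119, 0.002]
contact_force: [-1.2, -0.5, -3.4]
width: 0.0541
finger_force: 29.9
```

jog_arm:
  series:
    - [[0, 0, 0], [0, -26, 0], 1]
    - [[0, 0, 0], [0, -52, 0], 1]
    - [[0, 0, 0], [0, -78, 0], 1]
    - [[0, 0, 0], [0, -104, 0], 1]
    - [[0, 0, 0], [0, -124, 0], 1]
    - [[0, 0, 0], [0, -136, 0], 1]
    - [[0, 0, 0], [0, -140, 0], 1]
    - [[0, 0, 0], [0, -140, 0], 1]

```text
t: 19.57
tool_pos: [0.5554, -0.0633, 0.1125]
orientation: [2.314, 2.119, 0.003]
contact_force: [0.9, 0.3, -3.6]
width: 0.0539
finger_force: 29.9
```

```bash
cat >> look.py <<'E'
def where():
    o=tins();p,W,h=o['scene'];e=W@tx;f=W@tY;w=(h[...,1]<60)&(h[...,2]>110)&(abs(e-.56)<.06)
    t=bot.state()['tool_pos'];print('TCP tx,ty,z',(t@tx).round(4),(t@tY).round(4),t[2].round(4))
    q=w&(f>-.12)&(f<.03)&(W[...,2]>.02)&(W[...,2]<.22)
    print('held',q.sum(),'z',np.percentile(W[q][:,2],[1,99]).round(4),'tx',np.percentile(e[q],[2,98]).round(4),'ty',np.percentile(f[q],[2,50,98]).round(4))
    q=w&(f>.085)&(f<.1)&(W[...,2]>.03)&(W[...,2]<.14);print('standing +y face ty',np.median(f[q]).round(4),'tx',np.percentile(e[q],[2,98]).round(4),q.sum())
    return o
E
python3 -c "
from look import *
show();where()"
```

```text
t 19.57 [ 0.5554 -0.0633  0.1125] F [ 0.9  0.3 -3.6] w 0.0539 f 29.9 q [-0.21 -0.03  1.92 -0.    1.25 -0.12]
tool axes [[0.088, 0.996, -0.002], [0.996, -0.088, 0.005], [0.004, -0.002, -1.0]]
TCP tx,ty,z 0.5606 -0.0148 0.1131
held 659 z [0.0307 0.1971] tx [0.533  0.5884] ty [-0.1185  0.0089  0.0158]
standing +y face ty 0.0894 tx [0.53  0.584] 400
```

jog_arm:
  series:
    - [[0, 0, 0], [0, 0, 10], 1]
    - [[0, 0, 0], [0, 0, 22], 1]
    - [[0, 0, 0], [0, 0, 33], 1]
    - [[0, 0, 0], [0, 0, 42], 1]
    - [[0, 0, 0], [0, 0, 48], 1]
    - [[0, 0, 0], [0, 0, 51], 1]
    - [[0, 0, 0], [0, 0, 51], 1]
    - [[0, 0, 0], [0, 0, 51], 1]

```text
t: 20.33
tool_pos: [0.5578, -0.0638, 0.0623]
orientation: [2.312, 2.118, 0.005]
contact_force: [1.4, 0.0, -3.0]
width: 0.0537
finger_force: 30.0
```

jog_arm:
  series:
    - [[0, 0, 0], [4, 0, 0], 1]
    - [[0, 0, 0], [9, 0, 0], 1]
    - [[0, 0, 0], [14, 0, 0], 1]
    - [[0, 0, 0], [18, 0, 0], 1]
    - [[0, 0, 0], [20, 0, 0], 1]
    - [[0, 0, 0], [20, 0, 0], 1]
    - [[0, 0, 0], [20, 0, 0], 1]

```text
t: 20.92
tool_pos: [0.5591, -0.0436, 0.0622]
orientation: [2.312, 2.119, 0.004]
contact_force: [-0.8, 0.3, -3.2]
width: 0.0538
finger_force: 30.0
```

```bash
python3 -c "
from look import *
show();where()"
```

```text
t 20.92 [ 0.5591 -0.0436  0.0622] F [-0.8  0.3 -3.2] w 0.0538 f 30.0 q [-0.17  0.02  1.96 -0.    1.16 -0.08]
tool axes [[0.087, 0.996, -0.002], [0.996, -0.087, 0.006], [0.006, -0.003, -1.0]]
TCP tx,ty,z 0.5608 0.005 0.0622
held 252 z [0.0213 0.1468] tx [0.5387 0.5895] ty [-0.1182  0.0155  0.0298]
standing +y face ty 0.0894 tx [0.5299 0.5833] 398
```

jog_arm:
  series:
    - [[0, 0, 0], [1, 0, 0.5], 1]
    - [[0, 0, 0], [2, 0, 1], 1]
    - [[0, 0, 0], [3, 0, 1], 1]
    - [[0, 0, 0], [3, 0, 1], 1]
    - [[0, 0, 0], [3, 0, 1], 1]

```text
t: 21.43
tool_pos: [0.5593, -0.0408, 0.0611]
orientation: [2.313, 2.118, 0.004]
contact_force: [0.3, -0.3, -3.2]
width: 0.0539
finger_force: 30.0
```

jog_arm:
  series:
    - [[0, 0, 0], [0.5, 0, 0], 1]
    - [[0, 0, 0], [0.5, 0, 0], 1]
    - [[0, 0, 0], [0.5, 0, 0], 1]

```text
t: 21.68
tool_pos: [0.5594, -0.0403, 0.0612]
orientation: [2.313, 2.118, 0.004]
contact_force: [0.9, 0.1, -3.8]
width: 0.0541
finger_force: 30.0
```

jog_arm:
  series:
    - [[0, 0, 0], [0.5, 0, 0], 1]
    - [[0, 0, 0], [0.5, 0, 0], 1]
    - [[0, 0, 0], [0.5, 0, 0], 1]

```text
t: 21.93
tool_pos: [0.5594, -0.0398, 0.0612]
orientation: [2.313, 2.118, 0.004]
contact_force: [-0.9, -0.1, -4.2]
width: 0.054
finger_force: 30.0
```

jog_arm:
  series:
    - [[0, 0, 0], [0.5, 0, 0], 1]
    - [[0, 0, 0], [0.5, 0, 0], 1]
    - [[0, 0, 0], [0.5, 0, 0], 1]

```text
t: 22.18
tool_pos: [0.5595, -0.0396, 0.0612]
orientation: [2.313, 2.118, 0.003]
contact_force: [-0.8, -1.1, -2.8]
width: 0.054
finger_force: 30.0
```

jog_arm:
  series:
    - [[0, 0, 0], [0.5, 0, 0], 1]
    - [[0, 0, 0], [0.5, 0, 0], 1]
    - [[0, 0, 0], [0.5, 0, 0], 1]

```text
t: 22.43
tool_pos: [0.5595, -0.0394, 0.0613]
orientation: [2.312, 2.118, 0.003]
contact_force: [-0.8, -3.2, -2.0]
width: 0.0539
finger_force: 30.0
```

```bash
python3 -c "
from look import *
show();o=where();p,W,h=o['scene']
q=(abs(W@tx-.56)<.05)&(abs(W@tY-.035)<.07)&(W[...,2]>.136)&(W[...,2]<.149)&(h[...,1]<60)&(h[...,2]>110)
f=(W@tY)[q];print(np.histogram(f,np.arange(-.03,.1,.005)))
p=cv2.resize(p[110:240,180:310],(600,600),interpolation=2);cv2.imwrite('pics/b1.png',p)"
```

```text
t 22.43 [ 0.5595 -0.0394  0.0613] F [-0.8 -3.2 -2. ] w 0.0539 f 30.0 q [-0.16  0.02  1.96 -0.    1.16 -0.08]
tool axes [[0.088, 0.996, -0.003], [0.996, -0.088, 0.006], [0.005, -0.003, -1.0]]
TCP tx,ty,z 0.5608 0.0096 0.0613
held 205 z [0.0216 0.1462] tx [0.5392 0.5903] ty [-0.1184  0.015   0.0293]
standing +y face ty 0.0895 tx [0.5299 0.5834] 399
(array([ 0,  0,  0,  0,  0,  0,  0,  0,  7, 12, 17, 13, 13, 10,  9,  8,  4,
        7, 11,  9, 16, 22, 22, 26, 18]), array([-3.0000000e-02, -2.5000000e-02, -2.0000000e-02, -1.5000000e-02,
       -1.0000000e-02, -5.0000000e-03,  6.9388939e-18,  5.0000000e-03,
        1.0000000e-02,  1.5000000e-02,  2.0000000e-02,  2.5000000e-02,
        3.0000000e-02,  3.5000000e-02,  4.0000000e-02,  4.5000000e-02,
        5.0000000e-02,  5.5000000e-02,  6.0000000e-02,  6.5000000e-02,
        7.0000000e-02,  7.5000000e-02,  8.0000000e-02,  8.5000000e-02,
        9.0000000e-02,  9.5000000e-02]))
```

View pics/b1.png

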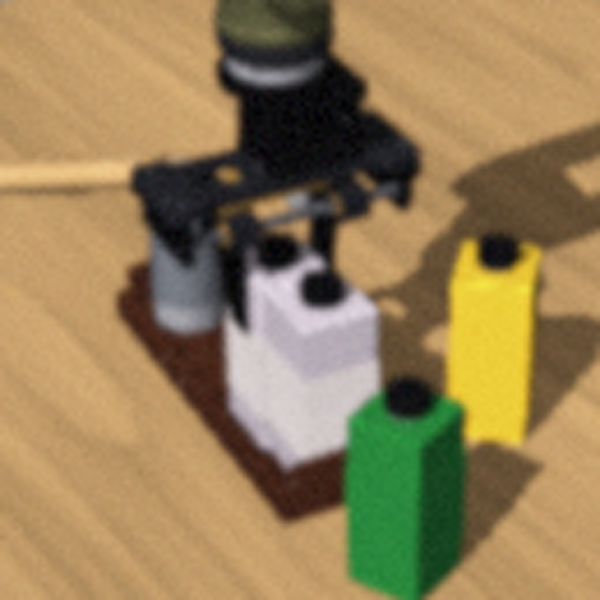

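Contact: the y force is −3.2 N, the tins sit side by side at (270,350), and the standing tin has not moved. I set it down.

jog_arm:
  series:
    - [[0, 0, 0], [0, 0, 0.7], 1]
    - [[0, 0, 0], [0, 0, 1.4], 1]
    - [[0, 0, 0], [0, 0, 1.4], 1]
    - [[0, 0, 0], [0, 0, 1.4], 1]

```text
t: 22.87
tool_pos: [0.5599, -0.0394, 0.0605]
orientation: [2.312, 2.117, 0.004]
contact_force: [-1.8, -5.5, 1.4]
width: 0.054
finger_force: 30.0
```

```bash
python3 -c "
from look import *
show();where()"
```

```text
t 22.87 [ 0.5599 -0.0394  0.0605] F [-1.8 -5.5  1.4] w 0.0540 f 30.0 q [-0.16  0.02  1.96 -0.    1.15 -0.08]
tool axes [[0.088, 0.996, -0.003], [0.996, -0.088, 0.006], [0.006, -0.003, -1.0]]
TCP tx,ty,z 0.5612 0.0096 0.0605
held 204 z [0.0208 0.1454] tx [0.5377 0.5906] ty [-0.1187  0.0144  0.0294]
standing +y face ty 0.0896 tx [0.53   0.5835] 399
```

jog_arm:
  series:
    - [[0, 0, 0], [0, 0, 0], -1]
    - [[0, 0, 0], [0, 0, 0], -1]
    - [[0, 0, 0], [0, 0, 0], -1]
    - [[0, 0, 0], [0, 0, 0], -1]
    - [[0, 0, 0], [0, 0, 0], -1]
    - [[0, 0, 0], [0, 0, 0], -1]
    - [[0, 0, 0], [0, 0, 0], -1]
    - [[0, 0, 0], [0, 0, 0], -1]

```text
t: 23.63
tool_pos: [0.5595, -0.0388, 0.0597]
orientation: [2.313, 2.118, 0.004]
contact_force: [0.6, -0.1, -0.7]
width: 0.0946
finger_force: 0.0
```

jog_arm:
  series:
    - [[0, 0, 0], [0, 0, -10], -1]
    - [[0, 0, 0], [0, 0, -35], -1]
    - [[0, 0, 0], [0, 0, -70], -1]
    - [[0, 0, 0], [0, 0, -105], -1]
    - [[0, 0, 0], [0, 0, -140], -1]
    - [[0, 0, 0], [0, 0, -165], -1]
    - [[0, 0, 0], [-25, 0, -175], -1]
    - [[0, 0, 0], [-60, 0, -180], -1]

```text
t: 24.3
tool_pos: [0.555, -0.0973, 0.2448]
orientation: [2.304, 2.119, 0.011]
contact_force: [-0.1, 0.2, -0.2]
width: 0.0949
finger_force: 0.0
```

jog_arm:
  series:
    - [[0, 0, 0], [-35, 0, 0], -1]
    - [[0, 0, 0], [-70, 0, 0], -1]
    - [[0, 0, 0], [-105, 0, 0], -1]
    - [[0, 0, 0], [-140, 0, 0], -1]
    - [[0, 0, 0], [-175, 0, 0], -1]
    - [[0, 0, 0], [-205, 0, 0], -1]
    - [[0, 0, 0], [-210, 0, 0], -1]
    - [[0, 0, 0], [-210, 0, 0], -1]

```text
t: 24.97
tool_pos: [0.5344, -0.3091, 0.2407]
orientation: [2.316, 2.115, 0.004]
contact_force: [-0.4, 0.1, -0.8]
width: 0.0951
finger_force: 0.0
```

```bash
python3 -c "
from look import *
show();o=where();p,W,h=o['top']
e=W@tx;f=W@tY
q=(h[...,1]<70)&(abs(e-.56)<.05)&(abs(f-.035)<.075)&(W[...,2]>.136)&(W[...,2]<.149)
print('pair',rect(W[q]))
for y in np.arange(-.03,.1,.01):
    r=q&(abs(f-y)<.005)
    if r.sum()>3:print(y.round(3),r.sum(),e[r].min().round(4),e[r].max().round(4),np.median(W[r][:,2]).round(4))
r=q&(f<.034);print('new',topface(W,h,(.5599,-.0403),.045,.138,.148)); print('can',topface(W,h,(.5457,-.1947),.04,.12,.14))
c=(h[...,2]<60)&(W[...,2]>.15)&(W[...,2]<.165)&(abs(e-.56)<.05)&(abs(f-.035)<.075)
for lo,hi in((-.03,.03),(.035,.1)):
    s=c&(f>lo)&(f<hi);print('cap',s.sum(),e[s].mean().round(4),f[s].mean().round(4))
a=cv2.resize(p[130:240,200:360],(436,300));b=cv2.resize(o['scene'][0][120:250,160:330],(360,275));v=np.zeros((300,796,3),np.uint8);v[:,:436]=a;v[:275,436:]=b;cv2.imwrite('pics/f.png',v)"
```

```text
t 24.97 [ 0.5344 -0.3091  0.2407] F [-0.4  0.1 -0.8] w 0.0951 f 0.0 q [-0.61  0.02  1.65  0.    1.47 -0.52]
tool axes [[0.091, 0.996, -0.002], [0.996, -0.091, 0.006], [0.006, -0.002, -1.0]]
TCP tx,ty,z 0.5596 -0.2591 0.2407
held 305 z [0.0219 0.1464] tx [0.5404 0.5898] ty [-0.1191  0.0065  0.0282]
standing +y face ty 0.0894 tx [0.53   0.5833] 400
pair ((560.6187133789062, -12.534164428710938), (109.37857055664062, 57.083038330078125), 89.69779968261719)
-0.02 20 0.5377 0.5874 0.1418
-0.01 72 0.5358 0.5869 0.1422
0.0 39 0.535 0.5892 0.1417
0.01 30 0.5353 0.5881 0.1416
0.02 47 0.5357 0.5877 0.1422
0.03 73 0.5353 0.5884 0.1426
0.04 67 0.5309 0.5828 0.142
0.05 56 0.5298 0.5809 0.1429
0.06 35 0.5299 0.5838 0.1419
0.07 34 0.5298 0.5824 0.1418
0.08 64 0.5293 0.5813 0.1423
0.09 34 0.5297 0.5841 0.1418
new (np.int64(370), ((560.907958984375, -33.07099914550781), (56.6937255859375, 68.686767578125), 0.4588426947593689), np.float64(0.14228311204127986))
can (np.int64(298), ((545.8062744140625, -194.36795043945312), (49.9382438659668, 51.491695404052734), 88.3826904296875), np.float64(0.1317855130269353))
cap 54 0.5596 0.0084
cap 54 0.5539 0.0618
```

View pics/f.png

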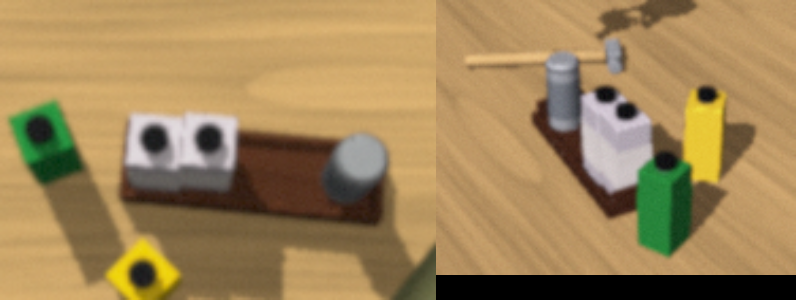

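The two tins stand face to face at (155,150) and (210,150). The caps are 53.4 mm apart, which means no gap. Both tops are at 0.142, and the can, look-alikes and hammer are undisturbed. I hand the job in.

```bash
python3 -c "
from rig import bot
print(bot.sign_off())"
```

```text
the job is handed in; nothing more can be done
None
```

The tipped tin now stands upright, cap up, on the tray floor, face to face with the standing tin with no measurable gap; it sits about 5 mm sideways of it across the lane. The standing tin and can measured unmoved, the hammer looked undisturbed, and the tape measure, never approached, was not rechecked. The job is handed in at about 25 s.

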